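Set up the drip tray and hang the ear defenders on the drying rail

TASK

Two freshly washed ear defenders lie in the sloping white cradles. First fold both hinged long sides of the drip tray under the drying rail fully upright, then hang both ear defenders over the rail side by side, headband crown on the bar and one cup hanging down on each side, not touching one another. Leave the tray sides up, let the ear defenders hang still, and do not disturb the vial, the beaker or the bottle.

Things in the scene. Friction and masses are not known exactly. Their poses are not given: they have to be found in the camera images.
- station: Fixed white drip tray (base 222 x 170 x 6 mm) under a round steel rail. Origin on the worktop under its centre; x along the rail, y to the left panel, z up. Fixed end walls (56 mm high) at x = -107 and 107 mm; posts 18 mm thick at x = -117 and 117 mm carry the rail; nothing rises above 175 mm.
- rail_mid (a point): Mid-point of the rail's axis, 162 mm above the worktop; x axis along the rail. The rail is a round bar 16 mm thick (its top at 170 mm), with 208 mm free between the elbow balls (25 mm across) on the posts.
- panel_left_rim (a point): Middle of the outer rim (8 mm round bead) of the left folding side, 47 mm from its hinge; it moves with the panel.
- panel_right_rim (a point): Middle of the outer rim (8 mm round bead) of the right folding side, 47 mm from its hinge; it moves with the panel.
- panel_left_hinge (a point): Middle of the left side's hinge line, parallel to the rail, 85 mm to the station's +y side and 10 mm above the worktop.
- panel_right_hinge (a point): Middle of the right side's hinge line, parallel to the rail, 85 mm to the station's -y side and 10 mm above the worktop.
- panel_left (a joint): Angle of the left folding side, a white plate 202 mm long (along the rail), 51 mm high, 4 mm thick: 0 = flat outward, 1.571 = upright (its stop). Stiff hinge (0.05 N m), stays where left; starts partly raised. Push it from outside, moving up and inward with its rim.
- panel_right (a joint): The same for the right folding side: 0 = lying flat outward, 1.571 = upright (stop).
- muff_a: Grey ear defenders, 180 g, an arch 122 mm high (z), 151 wide (y), 60 deep (x); in cradle_a, z leaning 0.6 rad toward its -x side. Origin midway between the cups at their flat undersides; z to the crown, x across the band. Cups 60 x 27 x 64 mm, 88 mm apart inside; steel band 20 mm wide. Grip the crown pad: 30 mm wide (x), 40 long (y), z = 106 to 122 mm, with the gripper leaning along -z.
- muff_b: The second, identical pair of ear defenders, starting in cradle_b in the same way.
- muff_a_crown (a point): Centre of the underside of muff_a's crown pad (z = 106 mm in its frame), the face that rests on the rail.
- muff_b_crown (a point): Centre of the underside of muff_b's crown pad (z = 106 mm in its frame), the face that rests on the rail.
- cradle_a: Fixed white sloping cradle, 110 x 178 mm base, about 65 mm high, the one nearer the robot. Origin at the centre of its underside. Its rest plate, on the -x side, reaches 57 mm along the ear defenders' z; cheeks 24 mm high stand beyond each cup. Lift the ear defenders out along their own z.
- cradle_b: The second, identical cradle, farther from the robot.
- vial: Bystander: brown vial, 44 x 44 x 76 mm, origin under its centre.
- beaker: Bystander: clear plastic beaker with a handle, 73 x 98 x 94 mm, origin under it.
- bottle: Bystander: sample bottle, 52 x 53 x 177 mm, origin under its centre.
Things that resemble listed ones, but are neither listed nor needed, are in the scene too. What is shaped like the muff_b but purple is not meant.

How it is judged:
By the outcome, as a careful person would: the job done as asked, in the order asked, and still so for the second after the job is handed in, with the robot touching nothing.
It also fails if it takes over 72 s, if anything falls off the work surface, if the arm or the gripper's body presses on something with over 40 N, if the wrist force passes 120 N, or if a joint passes its speed limit or range.

ROBOT

A 7-joint arm with a two-finger parallel gripper is mounted at the origin on a cart in front of the work surface, level with it; the furniture and walls round the work are solid. World frame = base frame: x ahead of the robot, y to its left, z up, the work surface at z = 0. Lengths are in m, angles in degrees, forces in N, time in s.
With the tool pointing down it reaches from about 0.35 to 0.9 m from the base axis. Payload 8.1 kg.
Tool frame: the origin (TCP) lies on the centre line of the jaws, within the pads' length; the fingertips stand finger_overhang ahead of it and the grasp point (between the pads) lies 2 mm behind it (finger_overhang is the distance from the TCP to the fingertips, in m); z points along the fingers, y is the line along which they close (so a half turn about z gives the same grasp; the last joint's range is limited). The gripper opens to 92 mm and grips with 3 to 60 N. Pads are 19 mm wide; open, the fingers measure 130 mm over their backs; the gripper's body (75 mm by 190 mm) begins 47 mm behind the grasp point.
Start: joints at [-74.232, 24.895, 1.432, 90.138, -0.665, 64.973, -4.303], TCP at [0.231, 0.581, 0.244] pointing down, gripper open.
Joint ranges: [-149.89, 149.89], [-25.12, 119.58], [-72.63, 75.52], [4.76, 147.25], [-75.54, 255.54], [6.69, 114.76], [-157.13, 157.13]. Speed limits (degrees/s): [127.2, 127.2, 172.46, 172.46, 180, 180, 180].

INTERFACE

Orientations are given as a 3x3 rotation matrix whose columns are the frame's x, y, z axes.
In Python, from bench import * gives the robot as it stands. The module is installed in compiled form; this text tells all that it offers.
- The arm moves only by the shell command python3 -m crank 'ROWS'. ROWS is JSON, a list of rows, each an object with "grip": the opening, from 0 (shut) to 1 (fully open); "delta_pos": the shift along the tool's x, y, z in mm, a list of three; "dr": the turn, a rotation vector about the tool's x, y, z in degrees, a list of three. A call has 1 to 5 rows; each row is the pose to reach, as a shift and turn from the pose commanded when the call began, along the tool's axes at that moment; what a row does not reach only later rows make up. A row lasts 1/12 s, in which the tool goes at most 41.7 mm and 7.16 degrees, less where a joint would pass 70% of its speed; a pose out of reach is approached as far as the arm can. A call with a gripper value outside its range is refused whole. The fingers move at their own pace and stop on an object; the grip force is fixed at half the most. Time passes only in rows, so rows that repeat a pose let the fingers close. It gives the time, the measured TCP pose, the force, the opening and the grip force at its end, in the units of the state.
- state(): the state, without advancing time (a new reading comes with each control period).
- camera(name): name is "side" or "top" or "wrist"; returns the picture (400x640x3 uint8, blue, green, red); there is no depth.
- camera_model(name): a dict with "camera_matrix" (3x3 intrinsics, pixels), "distortion" ([k1, k2, p1, p2, k3] as OpenCV has them; the pictures are not rectified), "xyz" and "rotation" of the camera in the world. Camera axes: x right, y down, z forward; pixel columns grow to the right and rows downward; lengths in m; the calibration is good to about 2 mm. A picture is of the moment at which its call begins: read the wrist's pose just before it. camera_model takes no time and is no camera call; for the wrist camera it gives the pose at the moment of the call.
- close_job(): hands the job in; it is judged then, once.
Trained networks look in the newest picture that a camera, given by its name, has taken for a name from the list of things; names that differ only in an ending like _2 or _b are one class to them, and where a whole thing is asked for, a point or a joint stands for the part that bears it (a point fixed in the world has none). Each returns a list of dicts, best first, with "p" (0 to 1); they miss things now and then, are a little off and sometimes report something else, mostly with a low value. They report only what shows in the picture. A call takes as long as a camera call. They do not tell look-alikes from the thing itself.
- outline_of(name, camera): "pixels" (400x640 bool, what is visible of it) and "box" ([left, top, width, height] in pixels, round what is visible of it).
The state is a dict: "time": time; "qpos": joint angles; "joint_velocities": joint speeds; "effort": joint torques, N m; "eef_pos": TCP position; "tool_rot": TCP orientation; "ft_force": force on the tool from outside, world axes, zero at the start; "torque": the same for the moment, N m; "opening": finger opening in m; "grasp_force": force on a finger pad.
Only numpy, scipy, OpenCV 4.12 (cv2) and the standard library are available. Lean on these libraries where they do the work, as an engineer would, in place of code of your own. Each camera call takes 0.05 s, during which the arm holds its last target. There are 200 camera calls.

## Working session

There is one attempt and no reset: what is moved stays moved. The work goes in short steps, Python scripts to look and compute and a shell command to move; the robot and the scene stay as the last step left them, time stands still between calls to the robot, and variables do not carry over. Pictures are saved under pics/ and viewed, at most 10 in all, crops included, and the job is handed in when it is done.

```bash
mkdir -p pics; python3 - <<'E'
from bench import *
import cv2,numpy as np
s=state();print(s)
for c in("side","top"):
    im=camera(c);cv2.imwrite(f"pics/{c}0.png",im)
    m=camera_model(c);print(c,{k:np.round(v,4).tolist() for k,v in m.items()})
    for n in("muff_a","cradle_a","panel_left_rim","station","vial","beaker","bottle"):
        try:
            for d in outline_of(n,c):print(n,round(d["p"],2),d["box"])
        except Exception as e:print(n,e)
E
```

```text
{'time': 0.0, 'qpos': array([-74.23412004,  24.93764975,   1.43195085,  90.18953321,
        -0.66318515,  64.97425655,  -4.30441078]), 'joint_velocities': array([-0.00561314, -0.10678647, -0.05310072,  0.02210698, -0.00132978,
       -0.0072419 ,  0.00239083]), 'effort': array([-9.30748683e-04, -6.67861819e+01,  9.84530188e-01, -3.14470589e+01,
       -6.06875634e-02,  4.30289924e-02,  1.44686737e-04]), 'eef_pos': array([0.2304155 , 0.58044378, 0.24292929]), 'tool_rot': array([[-9.29452872e-01,  3.68940610e-01, -4.30515489e-04],
       [ 3.68940818e-01,  9.29451566e-01, -1.56797943e-03],
       [-1.78347991e-04, -1.61619772e-03, -9.99998678e-01]]), 'ft_force': array([-0.32327091,  0.40013105, -0.47657575]), 'torque': array([-0.01644922, -0.04370343,  0.00882718]), 'grasp_force': 0.0, 'opening': 0.09194132486777014}
side {'camera_matrix': [[456.9703, 0.0, 325.6619], [0.0, 456.9703, 200.771], [0.0, 0.0, 1.0]], 'distortion': [-0.0416, 0.0, 0.0, 0.0, 0.0], 'xyz': [0.023, -1.2949, 0.6776], 'rotation': [[0.9358, -0.1418, 0.3227], [-0.3517, -0.3148, 0.8816], [-0.0234, -0.9385, -0.3445]]}
m
[... 409 characters left out ...]
.56 [334.3, 259.7, 18.4, 71.3]
top {'camera_matrix': [[431.5523, 0.0, 318.8353], [0.0, 431.5523, 203.555], [0.0, 0.0, 1.0]], 'distortion': [-0.0616, 0.0, 0.0, 0.0, 0.0], 'xyz': [0.3792, 0.0901, 1.5264], 'rotation': [[-0.03, -0.9949, 0.0962], [-0.9994, 0.0317, 0.0165], [-0.0195, -0.0956, -0.9952]]}
muff_a 0.83 [269.7, 211.0, 44.5, 24.5]
muff_a 0.72 [146.1, 206.9, 49.9, 42.2]
muff_a 0.65 [263.4, 165.8, 49.4, 26.9]
cradle_a 0.87 [264.8, 199.3, 50.0, 33.2]
cradle_a 0.66 [262.5, 163.3, 48.5, 25.1]
panel_left_rim 0.7 [358.1, 177.1, 19.2, 57.3]
station 0.81 [355.8, 154.9, 83.3, 84.8]
beaker 0.62 [335.8, 232.0, 23.2, 23.4]
beaker 0.32 [265.6, 210.3, 45.9, 24.5]
bottle 0.55 [464.7, 231.9, 30.8, 15.1]
```

View pics/side0.png

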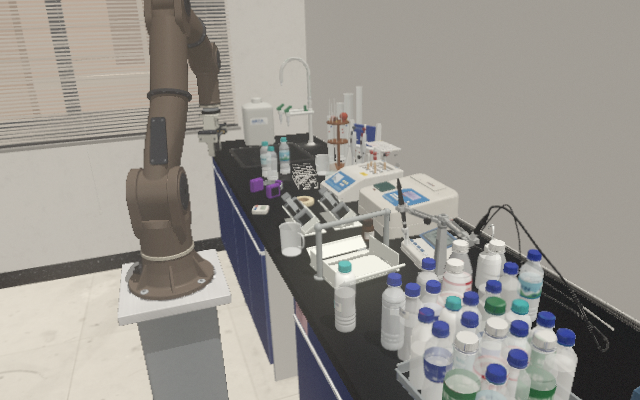

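View pics/top0.png

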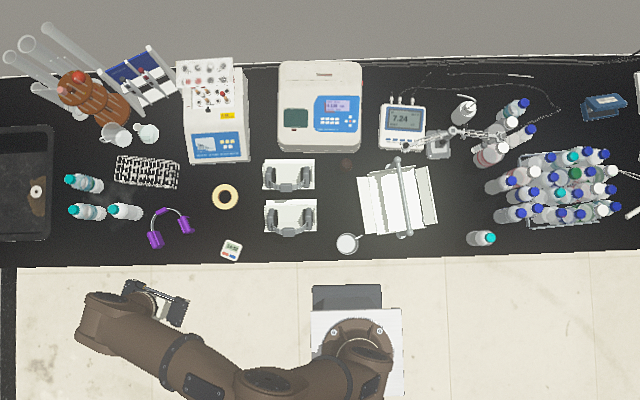

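The top view shows muff candidates at (290,177) and (291,218), both grey and in white cradles. The purple pair at (170,227) is a decoy. The station is at about (398,200), the beaker at (347,243), and the bottle probably at (481,238).

```bash
cat > h.py <<'E'
from bench import *
import cv2,numpy as np
from scipy.spatial.transform import Rotation as R
from scipy.optimize import least_squares
def ray(m,uv):
    p=cv2.undistortPoints(np.array(uv,float).reshape(-1,1,2),m["camera_matrix"],np.array(m["distortion"]))[:,0]
    d=np.c_[p,np.ones(len(p))]@np.array(m["rotation"]).T
    return np.array(m["xyz"]),d
def atz(m,uv,z):
    o,d=ray(m,uv);return o+d*((z-o[2])/d[:,2])[:,None]
def proj(m,X):
    Rw=np.array(m["rotation"]);X=(np.atleast_2d(X)-m["xyz"])@Rw
    return cv2.projectPoints(X,np.zeros(3),np.zeros(3),m["camera_matrix"],np.array(m["distortion"]))[0][:,0]
def go(pos,rot=None):
    "delta (mm, deg) in tool axes from the measured pose"
    s=state();T=s["tool_rot"];d=T.T@(np.array(pos)-s["eef_pos"])*1000
    r=np.zeros(3) if rot is None else R.from_matrix(T.T@np.array(rot)).as_rotvec(degrees=True)
    print("delta",d.round(1).tolist(),"dr",r.round(2).tolist(),"rows>=",max(np.linalg.norm(d)/41.7,np.linalg.norm(r)/7.16).round(1))
E
python3 - <<'E'
from h import *
m=camera_model("top");w=camera_model("wrist");s=state()
print("wrist in tool",(s["tool_rot"].T@(w["xyz"]-s["eef_pos"])).round(4),(s["tool_rot"].T@w["rotation"]).round(3).tolist(),w["camera_matrix"],w["distortion"])
print(atz(m,[[291,218],[290,177],[347,243],[481,238],[170,227],[347,163]],.05).round(3))
print("posts",atz(m,[[397,158],[402,236]],.165).round(3))
try: import bench;print([k for k in dir(bench) if k[0]!='_'])
except: pass
E
```

```text
wrist in tool [ 0.0777 -0.0007 -0.1411] [[-0.0, -0.958, -0.286], [1.0, 0.0, -0.0], [0.0, -0.286, 0.958]] [[329.32717184   0.         315.4946624 ]
 [  0.         329.32717184 196.69256535]
 [  0.           0.           1.        ]] [-0.05494849  0.          0.          0.          0.        ]
[[ 0.475  0.212  0.05 ]
 [ 0.617  0.212  0.05 ]
 [ 0.384  0.023  0.05 ]
 [ 0.386 -0.436  0.05 ]
 [ 0.457  0.633  0.05 ]
 [ 0.66   0.013  0.05 ]]
posts [[ 0.649 -0.142  0.165]
 [ 0.4   -0.146  0.165]]
['PlanningError', 'camera', 'camera_model', 'close_job', 'finger_overhang', 'outline_of', 'state']
```

```bash
python3 - <<'E'
from h import *
print(finger_overhang)
R0=np.array([[0,1,0],[1,0,0],[0,0,-1.]])
go([.50,.27,.32],R0)
E
```

```text
0.017
delta [-365.1, -189.6, -76.3] dr [0.0, 0.0, 68.35] rows>= 10.0
```

```bash
python3 -m crank '[{"grip":1,"delta_pos":[-37,-19,-16],"dr":[0,0,7]},{"grip":1,"delta_pos":[-74,-38,-32],"dr":[0,0,14]},{"grip":1,"delta_pos":[-111,-57,-48],"dr":[0,0,21]},{"grip":1,"delta_pos":[-148,-76,-64],"dr":[0,0,28]},{"grip":1,"delta_pos":[-185,-95,-76],"dr":[0,0,35]}]'; python3 - <<'E'
from h import *
R0=np.array([[0,1,0],[1,0,0],[0,0,-1.]])
go([.50,.27,.32],R0)
E
```

```text
time: 1.22
eef_pos: [0.3601, 0.4326, 0.3172]
tool_rot: [[-0.545, 0.838, 0.0], [0.838, 0.545, 0.001], [0.001, 0.001, -1.0]]
ft_force: [1.1, 1.3, -0.1]
opening: 0.0918
grasp_force: 0.0
delta [-212.6, 28.7, -3.0] dr [0.04, -0.06, 33.03] rows>= 5.1
```

```bash
python3 -m crank '[{"grip":1,"delta_pos":[-41,6,-1],"dr":[0,0,6.6]},{"grip":1,"delta_pos":[-82,12,-2],"dr":[0,0,13.2]},{"grip":1,"delta_pos":[-123,18,-3],"dr":[0,0,19.8]},{"grip":1,"delta_pos":[-163,24,-3],"dr":[0,0,26.4]},{"grip":1,"delta_pos":[-204,29,-3],"dr":[0,0,33]}]'; python3 - <<'E'
from h import *
import pickle
im=camera("wrist");m=camera_model("wrist");cv2.imwrite("pics/w1.png",im);pickle.dump(m,open("w1.pkl","wb"));print(state()["eef_pos"],m["xyz"])
for d in outline_of("muff_a","wrist")+outline_of("cradle_a","wrist"):print(d["p"],d["box"])
E
```

```text
time: 1.63
eef_pos: [0.4966, 0.2779, 0.3193]
tool_rot: [[-0.001, 1.0, 0.001], [1.0, 0.001, 0.001], [0.001, 0.001, -1.0]]
ft_force: [0.5, 1.4, -0.5]
opening: 0.092
grasp_force: 0.0
[0.50232912 0.26906713 0.31964099] [0.50235106 0.34622575 0.46047445]
0.78 [233.2, 151.8, 92.4, 126.4]
0.58 [369.2, 144.6, 72.4, 126.0]
0.78 [260.7, 134.8, 90.2, 139.8]
0.71 [369.0, 137.3, 83.2, 131.3]
```

View pics/w1.png

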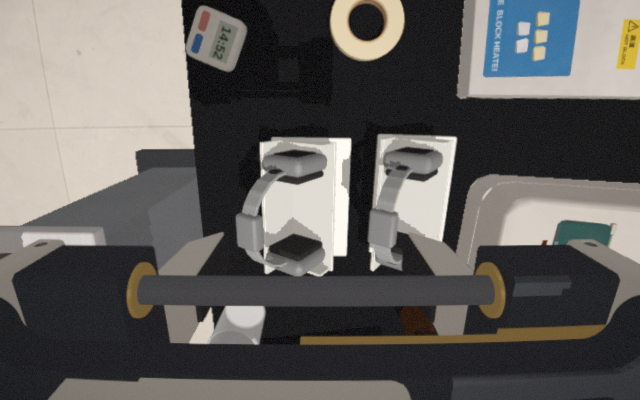

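The wrist view shows two grey muffs in white cradles: crown pad A at (250,233) and pad B at (382,228), both leaning toward the robot (−x). Cradle A's edge runs from (262,142) to (266,273). I'll take a second view from an offset.

```bash
python3 -m crank '[{"grip":1,"delta_pos":[-25,-20,0],"dr":[0,0,0]},{"grip":1,"delta_pos":[-50,-40,0],"dr":[0,0,0]},{"grip":1,"delta_pos":[-75,-60,0],"dr":[0,0,0]},{"grip":1,"delta_pos":[-75,-60,0],"dr":[0,0,0]},{"grip":1,"delta_pos":[-75,-60,0],"dr":[0,0,0]}]'; python3 - <<'E'
from h import *
import pickle
im=camera("wrist");m=camera_model("wrist");cv2.imwrite("pics/w2.png",im);pickle.dump(m,open("w2.pkl","wb"));print(state()["eef_pos"],m["xyz"])
m1=pickle.load(open("w1.pkl","rb"));i1=cv2.imread("pics/w1.png")
a=cv2.resize(i1[120:280,220:480],None,fx=3,fy=3,interpolation=2)
cv2.imwrite("pics/w2c.png",np.hstack([cv2.resize(i1[125:285,225:465],None,fx=2.5,fy=2.5)[:400,:400], cv2.resize(im[100:260,:640][:, 200:360],None,fx=2.5,fy=2.5)]))
E
```

```text
time: 2.2
eef_pos: [0.4349, 0.204, 0.3194]
tool_rot: [[-0.007, 1.0, 0.0], [1.0, 0.007, 0.002], [0.002, 0.0, -1.0]]
ft_force: [0.7, -0.0, 0.1]
opening: 0.092
grasp_force: 0.0
[0.43554051 0.20506658 0.31934076] [0.43406044 0.28153697 0.46056268]
```

View pics/w2.png

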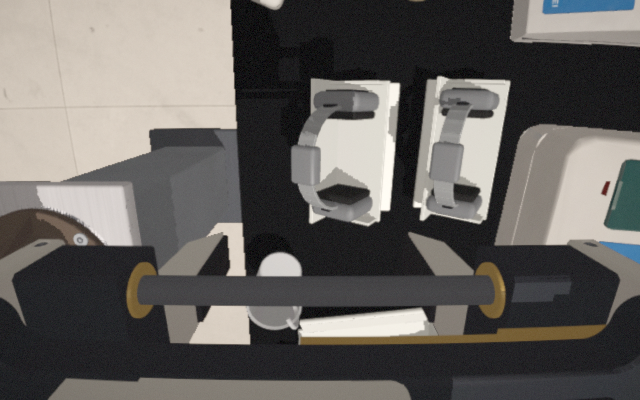

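View 2 shows both muffs unobstructed: pad A at (306,165), pad B at (447,162). The beaker is at (275,290) and the left panel's rim at (365,322).

```bash
cat > fit.py <<'E'
from h import *
def pose(p):  # x,y,z of origin, yaw, lean
    return np.array(p[:3]),(R.from_euler("z",p[3])*R.from_euler("y",-p[4])).as_matrix()
def parts():
    P=[]
    t=np.linspace(0,2*np.pi,24,endpoint=False);se=lambda a:np.sign(a)*np.abs(a)**.6
    for s in(1,-1):
        P.append(np.array([[30*se(np.cos(a)),s*y,32+32*se(np.sin(a))] for a in t for y in(44,71)]))
    P.append(np.array([[x,y,z] for x in(-15,15) for y in(-20,20) for z in(106,122)]))
    th=np.linspace(0,np.pi,17)
    for s in range(16):
        P.append(np.array([[x,66*np.cos(th[k])*f,40+74*np.sin(th[k])*f] for k in(s,s+1) for x in(-10,10) for f in(1,.97)]))
    return [q/1000 for q in P]
PT=parts()
def render(m,p,S=2):
    o,Rm=pose(p);im=np.zeros((400*S,640*S),np.uint8)
    for q in PT:
        uv=proj(m,q@Rm.T+o)*S
        cv2.fillConvexPoly(im,cv2.convexHull(np.round(uv).astype(np.int32)),1)
    return im
E
python3 - <<'E'
from fit import *
import pickle
from scipy.optimize import minimize
camera("wrist");M2=camera_model("wrist")
out=sorted(outline_of("muff_a","wrist"),key=lambda d:-d["p"])
print([(round(d["p"],2),d["box"]) for d in out])
m1=pickle.load(open("w1.pkl","rb"))
# triangulate pads
for n,a,b in(("A",(250,233),(306,165)),("B",(382,228),(447,162))):
    o1,d1=ray(m1,[a]);o2,d2=ray(M2,[b]);A=np.c_[d1[0],-d2[0]];t=np.linalg.lstsq(A,o2-o1,rcond=None)[0];print(n,"pad",(o1+t[0]*d1[0]).round(4),(o2+t[1]*d2[0]).round(4))
i1=cv2.imread("pics/w1.png");i2=cv2.imread("pics/w2.png")
res={}
for n,x0 in(("A",.46),("B",.60)):
    # mask by colour: mid grey, inside the region
    boxes={"A":((228,140,335,272),(285,80,385,225)),"B":((360,140,450,272),(420,80,505,225))}[n]
    ms=[]
    for im,b in zip((i1,i2),boxes):
        hsv=cv2.cvtColor(im,cv2.COLOR_BGR2HSV);v=hsv[...,2]
        k=((v>45)&(v<178)&(hsv[...,1]<70)).astype(np.uint8);z=np.zeros_like(k);z[b[1]:b[3],b[0]:b[2]]=1;k*=z
        ms.append(cv2.morphologyEx(k,cv2.MORPH_OPEN,np.ones((2,2),np.uint8)))
    dm=[d["pixels"].astype(np.uint8) for d in out if (d["box"][0]<400)==(n=="A")]
    if dm: 
        ms[1]=dm[0]
    def cost(p):
        c=0
        for m,k in zip((m1,M2) if 0 else (M2,),(ms[1],)):
            r=cv2.resize(render(m,p).astype(np.float32),(640,400),interpolation=cv2.INTER_AREA);c+=1-np.minimum(r,k).sum()/np.maximum(r,k).sum()
        return c+20*(p[4]-.6)**2
    best=None
    for yaw in(-.06,.0,.06):
        r=minimize(cost,[x0+.03,.212,.03,yaw,.6],method="Nelder-Mead",options=dict(initial_simplex=np.array([[x0+.03,.212,.03,yaw,.6]]+[[x0+.03+d[0],.212+d[1],.03+d[2],yaw+d[3],.6+d[4]] for d in np.diag([.03,.02,.015,.1,.05])]),maxiter=500))
        if best is None or r.fun<best.fun:best=r
    o,Rm=pose(best.x);print(n,best.fun.round(3),best.x.round(4),"pad c",(o+Rm@[0,0,.114]).round(4))
    for im,m in((i1,m1),(i2,M2)):
        cs=cv2.findContours(render(m,best.x,1),0,2)[0];cv2.drawContours(im,cs,-1,(0,0,255) ,1)
    cs=cv2.findContours(ms[1],0,2)[0];cv2.drawContours(i2,cs,-1,(0,255,0),1)
    res[n]=best.x
pickle.dump((res,M2),open("res.pkl","wb"))
cv2.imwrite("pics/fit1.png",np.hstack([cv2.resize(i1[125:285,225:465],None,fx=1.65,fy=2.5,interpolation=2),cv2.resize(i2[70:230,280:520],None,fx=1.65,fy=2.5,interpolation=2)]))
E
```

```text
[(0.85, [289.7, 93.5, 87.5, 129.3]), (0.58, [424.5, 87.9, 74.3, 129.1]), (0.42, [295.5, 310.3, 141.3, 27.5])]
A pad [0.434  0.2139 0.1472] [0.426  0.2206 0.1461]
B pad [0.568  0.2202 0.1557] [0.561  0.2261 0.1518]
A 0.117 [4.873e-01 2.178e-01 4.240e-02 1.000e-04 6.018e-01] pad c [0.4228 0.2178 0.1364]
B 0.101 [ 0.6285  0.2211  0.0417 -0.0265  0.5927] pad c [0.5648 0.2228 0.1363]
```

View pics/fit1.png

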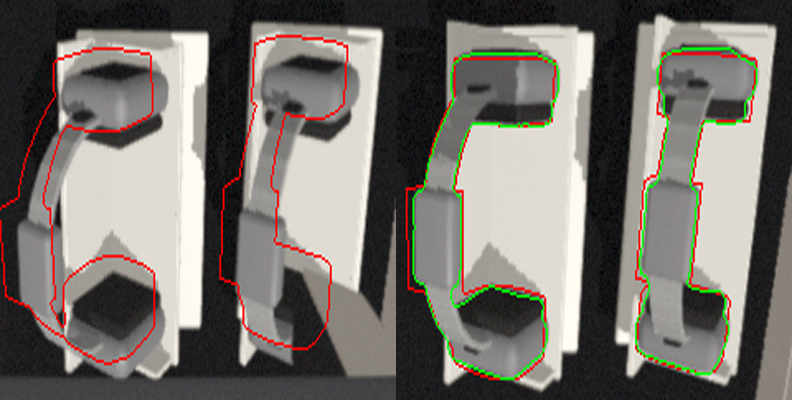

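```bash
python3 - <<'E'
from fit import *
import pickle
from scipy.optimize import minimize
m1=pickle.load(open("w1.pkl","rb"));m1["xyz"]=np.array(m1["xyz"])+[-.0057,.0088,-.0004];pickle.dump(m1,open("w1.pkl","wb"))
M2c=camera_model("wrist");camera("wrist");out=outline_of("muff_a","wrist")
for n,a,b in(("A",(249.5,232),(306,165)),("B",(382,228),(447,162))):
    o1,d1=ray(m1,[a]);o2,d2=ray(M2c,[b]);A=np.c_[d1[0],-d2[0]];t=np.linalg.lstsq(A,o2-o1,rcond=None)[0];print(n,"pad",(o1+t[0]*d1[0]).round(4),(o2+t[1]*d2[0]).round(4))
res,_=pickle.load(open("res.pkl","rb"))
i1=cv2.imread("pics/w1.png");i2=cv2.imread("pics/w2.png")
g=cv2.cvtColor(i1,6)
for n in "AB":
    k=[d["pixels"] for d in out if d["box"][1]<200 and (d["box"][0]<400)==(n=="A")][0].astype(np.float32)
    # view1: distance of silhouette contour to Canny edges
    E1=cv2.distanceTransform(255-cv2.Canny(g,25,70),cv2.DIST_L2,5)
    def cost(p):
        r=cv2.resize(render(M2c,p).astype(np.float32),(640,400),interpolation=cv2.INTER_AREA)
        c=1-np.minimum(r,k).sum()/np.maximum(r,k).sum()
        cs=np.vstack(cv2.findContours(render(m1,p,2),0,1)[0])[:,0]/2
        cs=cs[cs[:,1]<250].astype(int)
        return c+.04*np.minimum(E1[cs[:,1],cs[:,0]],6).mean()+20*(p[4]-.6)**2
    best=None
    for dz in(-.01,-.004,.004,.01):
        p0=res[n]+np.array([-dz*.1,0,dz,0,0])
        r=minimize(cost,p0,method="Nelder-Mead",options=dict(initial_simplex=np.vstack([p0]+[p0+d for d in np.diag([.01,.01,.01,.05,.03])]),maxiter=500))
        if best is None or r.fun<best.fun:best=r
    o,Rm=pose(best.x);print(n,best.fun.round(3),best.x.round(4),"pad c",(o+Rm@[0,0,.114]).round(4))
    for im,m in((i1,m1),(i2,M2c)):
        cs=cv2.findContours(render(m,best.x,1),0,2)[0];cv2.drawContours(im,cs,-1,(0,0,255) ,1)
    res[n]=best.x
pickle.dump(res,open("res.pkl","wb"))
cv2.imwrite("pics/fit2.png",np.hstack([cv2.resize(i1[125:285,225:465],None,fx=1.65,fy=2.5,interpolation=2),cv2.resize(i2[70:230,280:520],None,fx=1.65,fy=2.5,interpolation=2)]))
E
```

```text
A pad [0.4253 0.2191 0.1354] [0.4259 0.2186 0.1355]
B pad [0.5647 0.2244 0.144 ] [0.5644 0.2246 0.1438]
A 0.18 [0.4875 0.2168 0.0401 0.0079 0.6036] pad c [0.4228 0.2162 0.1339]
B 0.15 [ 0.6295  0.2199  0.0408 -0.0323  0.6007] pad c [0.5651 0.222  0.1349]
```

View pics/fit2.png

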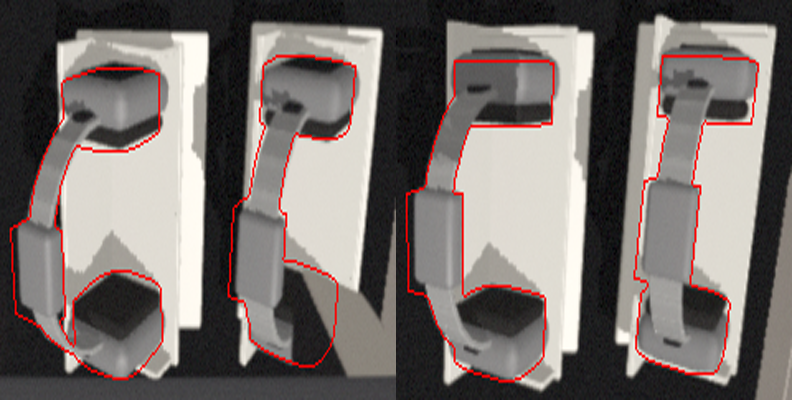

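Both fits line up with the contours in both views. Pad A is at about (0.4245,0.2175,0.135), pad B at about (0.5655,0.223,0.136), and both lean 0.60 rad. Next, the station views.

```bash
python3 -m crank '[{"grip":1,"delta_pos":[-38,11,-4],"dr":[0,0,0]},{"grip":1,"delta_pos":[-76,22,-8],"dr":[0,0,0]},{"grip":1,"delta_pos":[-114,33,-12],"dr":[0,0,0]},{"grip":1,"delta_pos":[-152,45,-16],"dr":[0,0,0]},{"grip":1,"delta_pos":[-190,56,-20],"dr":[0,0,0]}]'; python3 -m crank '[{"grip":1,"delta_pos":[-38,11,0],"dr":[0,0,0]},{"grip":1,"delta_pos":[-76,22,0],"dr":[0,0,0]},{"grip":1,"delta_pos":[-115,34,0],"dr":[0,0,0]},{"grip":1,"delta_pos":[-115,34,0],"dr":[0,0,0]},{"grip":1,"delta_pos":[-115,34,0],"dr":[0,0,0]}]'
python3 - <<'E'
from h import *
import pickle
m=camera_model("wrist");im=camera("wrist");cv2.imwrite("pics/s1.png",im);pickle.dump(m,open("s1.pkl","wb"));print(state()["eef_pos"],m["xyz"],state()["qpos"])
E
python3 -m crank '[{"grip":1,"delta_pos":[-38,-20,0],"dr":[0,0,0]},{"grip":1,"delta_pos":[-76,-40,0],"dr":[0,0,0]},{"grip":1,"delta_pos":[-114,-40,0],"dr":[0,0,0]},{"grip":1,"delta_pos":[-150,-40,0],"dr":[0,0,0]},{"grip":1,"delta_pos":[-150,-40,0],"dr":[0,0,0]}]'; python3 - <<'E'
from h import *
import pickle
camera("side")
m=camera_model("wrist");im=camera("wrist");cv2.imwrite("pics/s2.png",im);pickle.dump(m,open("s2.pkl","wb"));print(state()["eef_pos"],m["xyz"],state()["qpos"])
i1=cv2.imread("pics/s1.png")
cv2.imwrite("pics/s12.png",np.vstack([cv2.resize(i1[:270],None,fx=1.1,fy=1.1),cv2.resize(im[:270],None,fx=1.1,fy=1.1)]))
E
```

```text
time: 2.87
eef_pos: [0.494, 0.0131, 0.339]
tool_rot: [[-0.007, 1.0, 0.0], [1.0, 0.007, -0.0], [-0.0, 0.0, -1.0]]
ft_force: [1.2, 0.3, 0.5]
opening: 0.0917
grasp_force: 0.0
time: 3.28
eef_pos: [0.5285, -0.103, 0.3385]
tool_rot: [[-0.002, 1.0, -0.0], [1.0, 0.002, -0.002], [-0.002, -0.0, -1.0]]
ft_force: [0.0, 0.9, -0.7]
opening: 0.0915
grasp_force: 0.0
[ 0.52833043 -0.10075507  0.33831005] [ 0.52764634 -0.02606573  0.47943558] [-24.50518303  13.92233717  37.84849861  95.97814743  -8.82556814
  73.18206451  15.36839395]
time: 3.75
eef_pos: [0.4874, -0.2563, 0.3394]
tool_rot: [[-0.001, 1.0, 0.001], [1.0, 0.001, -0.003], [-0.003, 0.001, -1.0]]
ft_force: [-0.5, -0.5, 0.7]
opening: 0.0918
grasp_force: 0.0
[ 0.48905434 -0.25045281  0.3385795 ] [ 0.48737961 -0.17607116  0.47989209] [-10.33291256  15.80775453  41.99583204  94.64792175 -10.93818251
  73.78060556  33.98651102]
```

View pics/s12.png

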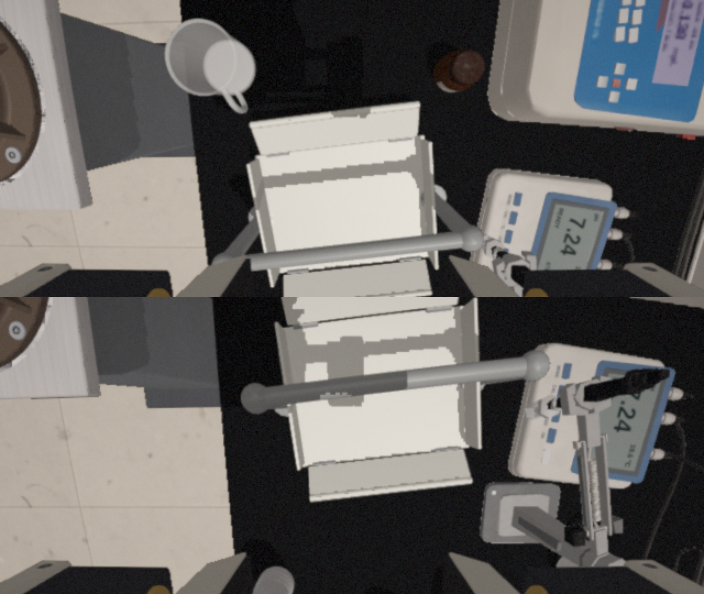

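Crop s1 (1.1x scale): left panel rim from (250,125) to (419,105), far elbow ball at (473,240), vial at (460,70), beaker at (210,58). Crop s2: balls at (257,398) and (537,366), right panel's outer edge from (310,500) to (471,482).

```bash
python3 - <<'E'
from h import *
import pickle
m1=pickle.load(open("s1.pkl","rb"));m2=pickle.load(open("s2.pkl","rb"))
u=lambda a,o=0:[[x/1.1,(y-o)/1.1] for x,y in a]
b=atz(m2,u([(257,398),(537,366)],297),.162);print("balls s2",b.round(4),np.linalg.norm(b[1]-b[0]))
print("far ball s1",atz(m1,u([(473,240)]),.162).round(4))
c=b.mean(0);d=b[1]-b[0];yaw=np.arctan2(d[1],d[0]);print("centre",c,"yaw",np.degrees(yaw))
obs=[(m2,u([(257,398),(537,366)],297),"ball",[(-117,0,162),(117,0,162)]),(m1,u([(473,240)]),"ball",[(117,0,162)])]
def S(p,q):
    q=np.array(q,float)/1000;return (R.from_euler("z",p[2]).apply(q)+[p[0],p[1],0])
def f(p):
    e=[proj(m,S(p,X))-uv for m,uv,_,X in obs]
    for m,uv,sg,al in((m1,u([(250,125),(419,105)]),1,p[3]),(m2,u([(310,500),(471,482)],297),-1,p[4])):
        r=50
        e.append(proj(m,S(p,[(x,sg*(85+r*np.cos(al)),10+r*np.sin(al)) for x in(-101,101)]))-uv)
    return np.vstack(e).ravel()
for a0 in(.3,.9):
    r=least_squares(f,[c[0],c[1],yaw,a0,a0]);print(r.x.round(4),"deg",np.degrees(r.x[2:]).round(1));print(f(r.x).reshape(-1,2).round(1).tolist())
pickle.dump(r.x,open("st.pkl","wb"))
print("vial,beaker",atz(m1,u([(460,70),(210,58)]),.05).round(3))
E
```

```text
balls s2 [[ 0.4115 -0.17    0.162 ]
 [ 0.6461 -0.1424  0.162 ]] 0.23620158521060614
far ball s1 [[ 0.6461 -0.1444  0.162 ]]
centre [ 0.52876849 -0.15616535  0.162     ] yaw 6.705146044608219
[ 0.5281 -0.1565  0.1164  0.6694  0.7207] deg [ 6.7 38.4 41.3]
[[0.4, 0.2], [-2.0, 0.6], [-1.6, -1.3], [0.4, -0.1], [2.1, -0.5], [0.3, 0.2], [1.3, 0.3]]
[ 0.5281 -0.1565  0.1164  0.6694  0.7207] deg [ 6.7 38.4 41.3]
[[0.4, 0.2], [-2.0, 0.6], [-1.6, -1.3], [0.4, -0.1], [2.1, -0.5], [0.3, 0.2], [1.3, 0.3]]
vial,beaker [[0.654 0.016 0.05 ]
 [0.375 0.029 0.05 ]]
```

```bash
cat >> h.py <<'E'
import pickle
R0=np.array([[0,1,0],[1,0,0],[0,0,-1.]])
def ST():
    p=pickle.load(open("st.pkl","rb"));return np.array([p[0],p[1],0]),R.from_euler("z",p[2]).as_matrix()
def sp(sx,sy,ztip,tilt=0):
    "TCP pose for a fingertip point in station frame (mm), tool z leaning toward +sy by tilt deg"
    o,Rs=ST();Rt=Rs@R.from_euler("x",tilt,degrees=True).as_matrix()@R0
    return o+Rs@(np.array([sx,sy,ztip])/1000)-finger_overhang*Rt[:,2],Rt
def plan(wps):
    s=state();p,T=s["eef_pos"],s["tool_rot"]
    for q,U in wps:
        d=T.T@(q-p)*1000;r=R.from_matrix(T.T@U).as_rotvec(degrees=True)
        print("delta",d.round(1).tolist(),"dr",r.round(2).tolist(),"rows",max(np.linalg.norm(d)/41.7,np.linalg.norm(r)/7.16).round(1));p,T=q,U
E
python3 - <<'E'
from h import *
plan([sp(-20,-160,130,15),sp(-20,-155,28,15),sp(-20,-128,32,15),sp(-20,-108,42,15),sp(-20,-98,46,15)])
m=pickle.load(open("s2.pkl","rb"));print(atz(m,[[590/1.1,100/1.1],[520/1.1,240/1.1]],.2).round(3))
E
```

```text
delta [-72.0, 37.9, 192.1] dr [0.81, 14.97, -6.31] rows 5.0
delta [-21.6, -0.0, 99.8] dr [0.0, 0.0, 0.0] rows 2.4
delta [27.1, 0.0, 3.1] dr [0.0, 0.0, 0.0] rows 0.7
delta [21.9, -0.0, -4.5] dr [0.0, 0.0, 0.0] rows 0.5
delta [10.7, -0.0, -1.3] dr [0.0, 0.0, 0.0] rows 0.3
[[ 0.672 -0.167  0.2  ]
 [ 0.632 -0.28   0.2  ]]
```

```bash
python3 -m crank '[{"grip":0,"delta_pos":[-14,5,30],"dr":[0,3,-1]},{"grip":0,"delta_pos":[-28,10,68],"dr":[0,6,-2.5]},{"grip":0,"delta_pos":[-43,14,106],"dr":[0,9,-4]},{"grip":0,"delta_pos":[-58,18,146],"dr":[0.4,12,-5]},{"grip":0,"delta_pos":[-70,23,182],"dr":[0.8,15,-6.3]}]'; python3 -m crank '[{"grip":0,"delta_pos":[0,0,10],"dr":[0,0,0]},{"grip":0,"delta_pos":[-10,0,45],"dr":[0,0,0]},{"grip":0,"delta_pos":[-22,0,80],"dr":[0,0,0]},{"grip":0,"delta_pos":[-24,0,110],"dr":[0,0,0]},{"grip":0,"delta_pos":[-24,0,110],"dr":[0,0,0]}]'; python3 - <<'E'
from h import *
plan([sp(-35,-128,32,15),sp(-35,-108,42,15),sp(-35,-98,46,15)])
E
```

```text
time: 4.27
eef_pos: [0.5137, -0.3181, 0.1548]
tool_rot: [[-0.117, 0.993, -0.03], [0.958, 0.121, 0.262], [0.263, 0.002, -0.965]]
ft_force: [1.1, -0.6, 0.8]
opening: 0.0629
grasp_force: 0.0
time: 4.68
eef_pos: [0.5107, -0.3088, 0.0394]
tool_rot: [[-0.115, 0.993, -0.037], [0.957, 0.121, 0.264], [0.266, -0.005, -0.964]]
ft_force: [-0.9, 1.6, -0.0]
opening: 0.0294
grasp_force: 0.0
delta [18.6, 0.0, -4.2] dr [-0.36, -0.44, 0.18] rows 0.5
delta [21.9, -0.0, -4.5] dr [0.0, 0.0, 0.0] rows 0.5
delta [10.7, -0.0, -1.3] dr [0.0, 0.0, 0.0] rows 0.3
```

```bash
python3 -m crank '[{"grip":0,"delta_pos":[9,0,-2],"dr":[0,0,0]},{"grip":0,"delta_pos":[19,0,-4],"dr":[0,0,0]},{"grip":0,"delta_pos":[29,0,-6],"dr":[0,0,0]},{"grip":0,"delta_pos":[40,0,-9],"dr":[0,0,0]},{"grip":0,"delta_pos":[40,0,-9],"dr":[0,0,0]}]'; python3 -m crank '[{"grip":0,"delta_pos":[4,0,-1],"dr":[0,0,0]},{"grip":0,"delta_pos":[8,0,-1],"dr":[0,0,0]},{"grip":0,"delta_pos":[8,0,-1],"dr":[0,0,0]}]'; python3 -m crank '[{"grip":0,"delta_pos":[3,0,0],"dr":[0,0,0]},{"grip":0,"delta_pos":[3,0,0],"dr":[0,0,0]}]'; python3 - <<'E'
from h import *
o,Rs=ST();s=state();print(Rs.T@(s["eef_pos"]+.017*s["tool_rot"][:,2]-o),s["ft_force"])
E
```

```text
time: 5.1
eef_pos: [0.5089, -0.2768, 0.0664]
tool_rot: [[-0.116, 0.993, -0.027], [0.959, 0.119, 0.258], [0.259, 0.004, -0.966]]
ft_force: [-0.2, -0.2, 0.1]
opening: 0.0008
grasp_force: 0.0
time: 5.35
eef_pos: [0.5067, -0.271, 0.0669]
tool_rot: [[-0.113, 0.993, -0.029], [0.959, 0.117, 0.258], [0.259, 0.001, -0.966]]
ft_force: [0.2, 0.8, -0.1]
opening: 0.0002
grasp_force: 0.0
time: 5.52
eef_pos: [0.506, -0.2685, 0.0671]
tool_rot: [[-0.112, 0.993, -0.03], [0.959, 0.116, 0.258], [0.26, 0.0, -0.966]]
ft_force: [0.0, -1.1, 0.6]
opening: 0.0004
grasp_force: 0.1
[-0.0348788  -0.10426392  0.05068502] [ 0.04485511 -1.09573766  0.60449133]
```

```bash
python3 -m crank '[{"grip":0,"delta_pos":[2.5,0,4],"dr":[0,0,0]},{"grip":0,"delta_pos":[5,0,5],"dr":[0,0,0]},{"grip":0,"delta_pos":[5,0,5],"dr":[0,0,0]}]'; python3 -m crank '[{"grip":0,"delta_pos":[2,0,0.5],"dr":[0,0,0]},{"grip":0,"delta_pos":[2,0,0.5],"dr":[0,0,0]}]';  python3 -m crank '[{"grip":0,"delta_pos":[1.5,0,0.4],"dr":[0,0,0]},{"grip":0,"delta_pos":[1.5,0,0.4],"dr":[0,0,0]}]'; python3 - <<'E'
from h import *
o,Rs=ST();s=state();print(Rs.T@(s["eef_pos"]+.017*s["tool_rot"][:,2]-o),s["ft_force"])
E
```

```text
time: 5.77
eef_pos: [0.5051, -0.262, 0.0632]
tool_rot: [[-0.113, 0.993, -0.031], [0.959, 0.117, 0.258], [0.26, -0.0, -0.966]]
ft_force: [-0.1, -1.1, -0.3]
opening: 0.0008
grasp_force: 0.2
time: 5.93
eef_pos: [0.505, -0.261, 0.0635]
tool_rot: [[-0.112, 0.993, -0.03], [0.959, 0.116, 0.257], [0.258, 0.0, -0.966]]
ft_force: [0.4, -1.2, -2.7]
opening: 0.0005
grasp_force: 1.2
time: 6.1
eef_pos: [0.505, -0.2608, 0.0636]
tool_rot: [[-0.112, 0.993, -0.029], [0.96, 0.115, 0.255], [0.256, 0.001, -0.967]]
ft_force: [0.8, -5.8, -5.1]
opening: 0.0006
grasp_force: 3.4
[-0.03504112 -0.09651533  0.04717715] [ 0.76511188 -5.82268782 -5.05839386]
```

```bash
python3 -m crank '[{"grip":0,"delta_pos":[1,0,0.3],"dr":[0,0,0]},{"grip":0,"delta_pos":[1,0,0.3],"dr":[0,0,0]},{"grip":0,"delta_pos":[-15,0,-4],"dr":[0,0,0]},{"grip":0,"delta_pos":[-32,0,-8],"dr":[0,0,0]},{"grip":0,"delta_pos":[-32,0,-8],"dr":[0,0,0]}]'; python3 - <<'E'
from h import *
plan([sp(-35,-128,205,8),sp(20,155,205,0),sp(20,155,30,0),sp(20,112,38,0),sp(20,100,44,0)])
E
```

```text
time: 6.52
eef_pos: [0.5087, -0.2952, 0.0634]
tool_rot: [[-0.11, 0.993, -0.029], [0.96, 0.114, 0.255], [0.257, 0.001, -0.966]]
ft_force: [0.7, 0.2, -0.2]
opening: 0.0004
grasp_force: 0.0
delta [45.6, 0.4, -151.9] dr [0.06, -6.88, -0.11] rows 3.8
delta [282.6, 55.0, 39.6] dr [0.0, -8.0, 0.0] rows 7.0
delta [0.0, 0.0, 175.0] dr [0.0, 0.0, 0.0] rows 4.2
delta [-43.0, -0.0, -8.0] dr [0.0, 0.0, 0.0] rows 1.0
delta [-12.0, 0.0, -6.0] dr [0.0, 0.0, 0.0] rows 0.3
```

```bash
python3 -m crank '[{"grip":0,"delta_pos":[11,0,-38],"dr":[0,-1.7,0]},{"grip":0,"delta_pos":[22,0,-76],"dr":[0,-3.4,0]},{"grip":0,"delta_pos":[34,0,-114],"dr":[0,-5,0]},{"grip":0,"delta_pos":[46,0,-152],"dr":[0,-7,0]},{"grip":0,"delta_pos":[46,0,-152],"dr":[0,-7,0]}]'; python3 -m crank '[{"grip":0,"delta_pos":[40,8,5],"dr":[0,-1.5,0]},{"grip":0,"delta_pos":[80,16,11],"dr":[0,-3,0]},{"grip":0,"delta_pos":[120,24,17],"dr":[0,-5,0]},{"grip":0,"delta_pos":[160,32,22],"dr":[0,-7,0]},{"grip":0,"delta_pos":[200,40,28],"dr":[0,-8,0]}]'; python3 - <<'E'
from h import *
plan([sp(20,155,205,0),sp(20,155,30,0)])
E
```

```text
time: 6.93
eef_pos: [0.5111, -0.2873, 0.2294]
tool_rot: [[-0.118, 0.993, -0.006], [0.984, 0.118, 0.134], [0.134, 0.01, -0.991]]
ft_force: [1.3, -1.1, 0.4]
opening: 0.0001
grasp_force: 0.0
time: 7.35
eef_pos: [0.5239, -0.0786, 0.2221]
tool_rot: [[-0.117, 0.993, 0.001], [0.993, 0.117, 0.0], [0.0, 0.001, -1.0]]
ft_force: [1.5, 0.8, -0.2]
opening: 0.0004
grasp_force: 0.0
delta [77.1, 15.2, 0.2] dr [0.06, -0.01, 0.08] rows 1.9
delta [0.0, 0.0, 175.0] dr [0.0, 0.0, 0.0] rows 4.2
```

```bash
python3 -m crank '[{"grip":0,"delta_pos":[39,7,0],"dr":[0,0,0]},{"grip":0,"delta_pos":[77,15,5],"dr":[0,0,0]},{"grip":0,"delta_pos":[77,15,45],"dr":[0,0,0]},{"grip":0,"delta_pos":[77,15,85],"dr":[0,0,0]},{"grip":0,"delta_pos":[77,15,125],"dr":[0,0,0]}]'; python3 -m crank '[{"grip":0,"delta_pos":[0,0,25],"dr":[0,0,0]},{"grip":0,"delta_pos":[0,0,48],"dr":[0,0,0]},{"grip":0,"delta_pos":[0,0,48],"dr":[0,0,0]},{"grip":0,"delta_pos":[0,0,48],"dr":[0,0,0]}]'; python3 - <<'E'
from h import *
plan([sp(20,112,38,0),sp(20,100,44,0)])
E
```

```text
time: 7.77
eef_pos: [0.5304, -0.0012, 0.0961]
tool_rot: [[-0.12, 0.993, 0.002], [0.993, 0.12, 0.002], [0.001, 0.002, -1.0]]
ft_force: [-0.3, 0.3, -0.6]
opening: 0.0004
grasp_force: 0.0
time: 8.1
eef_pos: [0.5294, -0.0033, 0.0486]
tool_rot: [[-0.116, 0.993, -0.002], [0.993, 0.116, 0.0], [0.001, -0.002, -1.0]]
ft_force: [-0.1, 0.4, 0.6]
opening: 0.0009
grasp_force: 0.0
delta [-40.1, 0.8, -6.4] dr [-0.13, -0.04, 0.0] rows 1.0
delta [-12.0, 0.0, -6.0] dr [0.0, 0.0, 0.0] rows 0.3
```

```bash
python3 -m crank '[{"grip":0,"delta_pos":[-12,0,-1],"dr":[0,0,0]},{"grip":0,"delta_pos":[-24,0,-3],"dr":[0,0,0]},{"grip":0,"delta_pos":[-34,0,-5],"dr":[0,0,0]},{"grip":0,"delta_pos":[-44,0,-9],"dr":[0,0,0]},{"grip":0,"delta_pos":[-49,0,-13],"dr":[0,0,0]}]'; python3 -m crank '[{"grip":0,"delta_pos":[-3,0,-1],"dr":[0,0,0]},{"grip":0,"delta_pos":[-3,0,-1],"dr":[0,0,0]},{"grip":0,"delta_pos":[-3,0,-1],"dr":[0,0,0]}]';  python3 -m crank '[{"grip":0,"delta_pos":[-2,0,0],"dr":[0,0,0]},{"grip":0,"delta_pos":[-2,0,0],"dr":[0,0,0]}]'; python3 - <<'E'
from h import *
o,Rs=ST();s=state();print(Rs.T@(s["eef_pos"]+.017*s["tool_rot"][:,2]-o),s["ft_force"])
E
```

```text
time: 8.52
eef_pos: [0.5386, -0.0441, 0.0662]
tool_rot: [[-0.125, 0.992, 0.005], [0.992, 0.125, 0.012], [0.011, 0.006, -1.0]]
ft_force: [1.0, 0.8, 1.9]
opening: 0.0006
grasp_force: 1.3
time: 8.77
eef_pos: [0.5387, -0.0539, 0.0657]
tool_rot: [[-0.118, 0.993, 0.005], [0.993, 0.117, 0.003], [0.003, 0.006, -1.0]]
ft_force: [0.9, 8.5, 5.6]
opening: 0.0005
grasp_force: 4.4
time: 8.93
eef_pos: [0.5387, -0.0541, 0.0656]
tool_rot: [[-0.119, 0.993, 0.004], [0.993, 0.119, 0.006], [0.005, 0.005, -1.0]]
ft_force: [0.8, 15.1, 12.8]
opening: 0.0007
grasp_force: 7.4
[0.02256175 0.10064083 0.0485988 ] [ 0.750516   15.12766841 12.77155041]
```

```bash
python3 -m crank '[{"grip":0,"delta_pos":[20,0,0],"dr":[0,0,0]},{"grip":0,"delta_pos":[40,0,-20],"dr":[0,0,0]},{"grip":0.5,"delta_pos":[40,0,-60],"dr":[0,0,0]},{"grip":0.5,"delta_pos":[40,0,-100],"dr":[0,0,0]},{"grip":0.5,"delta_pos":[40,0,-140],"dr":[0,0,0]}]'; python3 -m crank '[{"grip":0.5,"delta_pos":[-30,0,-28],"dr":[0,0,0]},{"grip":0.5,"delta_pos":[-60,0,-56],"dr":[0,0,0]},{"grip":0.5,"delta_pos":[-90,0,-84],"dr":[0,0,0]},{"grip":0.5,"delta_pos":[-110,0,-112],"dr":[0,0,0]},{"grip":0.5,"delta_pos":[-110,0,-140],"dr":[0,0,0]}]'; python3 -m crank '[{"grip":0.5,"delta_pos":[0,0,0],"dr":[0,0,0]},{"grip":0.5,"delta_pos":[0,0,0],"dr":[0,0,0]}]'; python3 - <<'E'
from h import *
m=camera_model("wrist");im=camera("wrist");pickle.dump(m,open("s3.pkl","wb"));print(state()["eef_pos"])
o,Rs=ST()
for sg,al,c in((1,90,(0,0,255)),(-1,90,(0,0,255)),(1,80,(255,0,0)),(-1,80,(255,0,0))):
    a=np.radians(al);X=[(x,sg*(85+51*np.cos(a)),10+51*np.sin(a)) for x in(-101,101)]
    P=proj(m,o+np.array(X)/1000@Rs.T).astype(int);cv2.line(im,tuple(map(int,P[0])),tuple(map(int,P[1])),c,1)
cv2.imwrite("pics/s3.png",im)
E
```

```text
time: 9.35
eef_pos: [0.5318, -0.0189, 0.2062]
tool_rot: [[-0.115, 0.993, 0.002], [0.993, 0.115, -0.0], [-0.001, 0.002, -1.0]]
ft_force: [1.2, 1.7, 0.6]
opening: 0.0161
grasp_force: 0.0
time: 9.77
eef_pos: [0.5434, -0.1341, 0.3469]
tool_rot: [[-0.108, 0.994, 0.004], [0.994, 0.108, -0.003], [-0.003, 0.003, -1.0]]
ft_force: [-0.0, -0.4, -0.3]
opening: 0.0453
grasp_force: 0.0
time: 9.93
eef_pos: [0.545, -0.1289, 0.3458]
tool_rot: [[-0.114, 0.993, 0.005], [0.994, 0.114, 0.0], [-0.001, 0.005, -1.0]]
ft_force: [0.0, 1.0, -0.7]
opening: 0.0457
grasp_force: 0.0
[ 0.54445928 -0.12784265  0.34423008]
```

View pics/s3.png

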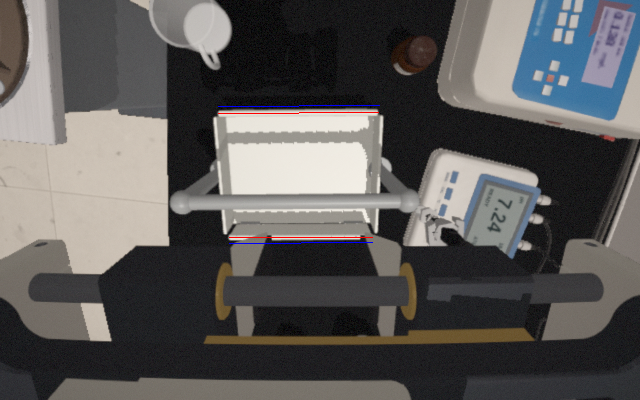

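Both panel rims lie on the red "upright" lines, at about (298,112) and (300,238); the beaker and vial haven't moved. Next, grasp A.

```bash
cat >> h.py <<'E'
PAD={"A":(np.array([.4245,.2175,.135]),.008,.6),"B":(np.array([.5655,.223,.136]),-.032,.6)}
def gp(n,back,ztip=107.5):
    c,yaw,l=PAD[n];Rm=(R.from_euler("z",yaw)*R.from_euler("y",-l)).as_matrix()
    return c+Rm[:,2]*(ztip-114+17+back)/1000,Rm@R0
E
python3 - <<'E'
from h import *
s=state();q,U=gp("A",70)
T=s["tool_rot"];h=(R.from_matrix(T)*R.from_rotvec(.5*R.from_matrix(T.T@U).as_rotvec())).as_matrix()
plan([((s["eef_pos"]+q)/2,h),(q,U),gp("A",0)])
m=camera_model("wrist");o,Rs=ST();print(proj(m,o+np.array([[-117,0,162],[117,0,162]])/1000@Rs.T))
E
```

```text
delta [180.8, -62.5, 71.3] dr [-17.09, -0.93, 2.97] rows 4.9
delta [177.8, -89.5, 45.5] dr [-17.09, -0.93, 2.97] rows 4.9
delta [-0.0, -0.0, 70.0] dr [0.0, 0.0, 0.0] rows 1.7
[[184.26831939 203.42766012]
 [409.77700567 203.00895851]]
```

```bash
python3 -m crank '[{"grip":0.7,"delta_pos":[36,-12,5],"dr":[-3.4,0,0.6]},{"grip":0.7,"delta_pos":[72,-25,15],"dr":[-6.8,0,1.2]},{"grip":0.7,"delta_pos":[108,-38,30],"dr":[-10.2,-0.4,1.8]},{"grip":0.7,"delta_pos":[145,-50,50],"dr":[-13.6,-0.7,2.4]},{"grip":0.7,"delta_pos":[181,-62,71],"dr":[-17.1,-0.9,3]}]'; python3 -m crank '[{"grip":0.7,"delta_pos":[36,-18,9],"dr":[-3.4,0,0.6]},{"grip":0.7,"delta_pos":[72,-36,18],"dr":[-6.8,0,1.2]},{"grip":0.7,"delta_pos":[108,-54,27],"dr":[-10.2,-0.4,1.8]},{"grip":0.7,"delta_pos":[143,-72,36],"dr":[-13.6,-0.7,2.4]},{"grip":0.7,"delta_pos":[178,-89,45],"dr":[-17.1,-0.9,3]}]'; python3 -m crank '[{"grip":0.7,"delta_pos":[0,0,0],"dr":[0,0,0]},{"grip":0.7,"delta_pos":[0,0,0],"dr":[0,0,0]}]'; python3 - <<'E'
from h import *
plan([gp("A",70),gp("A",0)])
m=camera_model("wrist");im=camera("wrist");c,yaw,l=PAD["A"];Rm=gp("A",0)[1]@R0
P=proj(m,c+np.array([[x,y,8] for x in(-15,15) for y in(-20,20)])/1000@Rm.T);print(P.round())
for p in P:cv2.circle(im,tuple(map(int,p)),2,(0,0,255),-1)
cv2.imwrite("pics/g1.png",im);print(state()["qpos"])
E
```

```text
time: 10.4
eef_pos: [0.4629, 0.042, 0.2745]
tool_rot: [[-0.065, 0.954, 0.292], [0.998, 0.064, 0.013], [-0.006, 0.292, -0.956]]
ft_force: [1.0, -0.6, -1.2]
opening: 0.0644
grasp_force: 0.0
time: 10.82
eef_pos: [0.4213, 0.126, 0.2356]
tool_rot: [[-0.012, 0.874, 0.487], [1.0, 0.022, -0.015], [-0.024, 0.486, -0.874]]
ft_force: [-0.1, -0.8, -0.7]
opening: 0.0644
grasp_force: 0.0
time: 10.98
eef_pos: [0.4218, 0.1247, 0.2356]
tool_rot: [[-0.013, 0.875, 0.483], [1.0, 0.024, -0.017], [-0.027, 0.483, -0.875]]
ft_force: [0.8, -0.4, -0.4]
opening: 0.0645
grasp_force: 0.0
delta [93.9, -51.7, 7.6] dr [-5.48, 1.17, 1.05] rows 2.6
delta [-0.0, -0.0, 70.0] dr [0.0, 0.0, 0.0] rows 1.7
[[225. 101.]
 [221.  35.]
 [270. 102.]
 [268.  35.]]
[-49.66935651  -5.33248812  10.62605438 136.45408167  38.86909516
  32.10147146 -68.22808437]
```

View pics/g1.png

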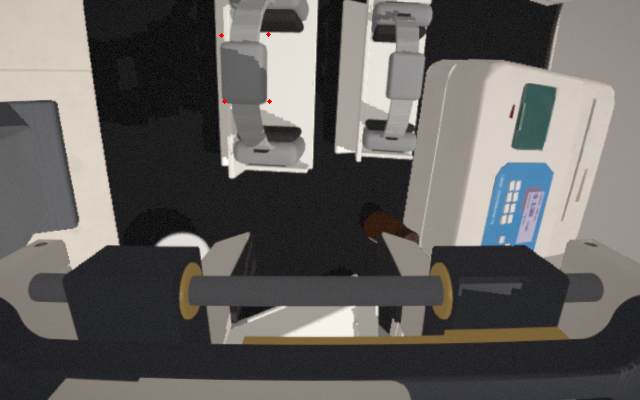

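In this view pad A spans (221–267, 40–104), about 2 mm toward −y of the prediction. I'll correct for that; the move itself was rate-limited, so continue it.

```bash
sed -i 's/\.4245,\.2175/.4240,.2157/' h.py; python3 -m crank '[{"grip":0.7,"delta_pos":[25,-15,1],"dr":[-1.5,0.3,0.3]},{"grip":0.7,"delta_pos":[50,-30,3],"dr":[-3,0.6,0.6]},{"grip":0.7,"delta_pos":[75,-45,6],"dr":[-4.5,0.9,0.9]},{"grip":0.7,"delta_pos":[92,-51.5,7.5],"dr":[-5.5,1.2,1]},{"grip":0.7,"delta_pos":[92,-51.5,7.5],"dr":[-5.5,1.2,1]}]';  python3 - <<'E'
from h import *
plan([gp("A",70),gp("A",0)]);print(state()["qpos"])
E
```

```text
time: 11.45
eef_pos: [0.3799, 0.2194, 0.2021]
tool_rot: [[-0.008, 0.824, 0.567], [1.0, 0.004, 0.008], [0.005, 0.567, -0.824]]
ft_force: [0.7, 0.5, -0.2]
opening: 0.0642
grasp_force: 0.0
delta [-4.1, -1.5, -0.3] dr [0.15, -0.22, -0.15] rows 0.1
delta [-0.0, -0.0, 70.0] dr [0.0, 0.0, 0.0] rows 1.7
[ -57.61239087    1.46155438   -3.65316927  140.40950945   59.75665181
   34.89763311 -110.45964712]
```

```bash
python3 -m crank '[{"grip":0.7,"delta_pos":[-3.5,-1.5,15],"dr":[0,0,0]},{"grip":0.7,"delta_pos":[-3.5,-1.5,30],"dr":[0,0,0]},{"grip":0.7,"delta_pos":[-3.5,-1.5,45],"dr":[0,0,0]},{"grip":0.7,"delta_pos":[-3.5,-1.5,60],"dr":[0,0,0]},{"grip":0.7,"delta_pos":[-3.5,-1.5,60],"dr":[0,0,0]}]';  python3 - <<'E'
from h import *
plan([gp("A",0)]);print(state()["qpos"])
E
```

```text
time: 11.87
eef_pos: [0.4154, 0.2108, 0.1515]
tool_rot: [[-0.003, 0.824, 0.566], [1.0, 0.003, 0.001], [-0.001, 0.566, -0.824]]
ft_force: [0.1, -0.9, -0.6]
opening: 0.0644
grasp_force: 0.0
delta [4.8, -2.2, 8.0] dr [0.12, 0.22, -0.2] rows 0.2
[ -54.69411545   10.02056324    0.19355506  142.25323043   78.69260963
   27.98900061 -126.19316603]
```

```bash
python3 -m crank '[{"grip":0.7,"delta_pos":[4,-2,5],"dr":[0,0,0]},{"grip":0.7,"delta_pos":[4,-2,8],"dr":[0,0,0]},{"grip":0.7,"delta_pos":[4,-2,8],"dr":[0,0,0]}]';  python3 -m crank '[{"grip":0,"delta_pos":[0,0,0],"dr":[0,0,0]},{"grip":0,"delta_pos":[0,0,0],"dr":[0,0,0]},{"grip":0,"delta_pos":[0,0,0],"dr":[0,0,0]},{"grip":0,"delta_pos":[0,0,0],"dr":[0,0,0]},{"grip":0,"delta_pos":[0,0,0],"dr":[0,0,0]}]'; python3 -m crank '[{"grip":0,"delta_pos":[0,0,0],"dr":[0,0,0]},{"grip":0,"delta_pos":[0,0,0],"dr":[0,0,0]},{"grip":0,"delta_pos":[0,0,0],"dr":[0,0,0]}]'; python3 - <<'E'
from h import *
plan([gp("A",0)])
m=camera_model("wrist");cv2.imwrite("pics/g2.png",camera("wrist"))
E
```

```text
time: 12.12
eef_pos: [0.4171, 0.2162, 0.1452]
tool_rot: [[-0.005, 0.824, 0.567], [1.0, 0.003, 0.004], [0.002, 0.567, -0.824]]
ft_force: [0.5, 0.0, 0.1]
opening: 0.0648
grasp_force: 0.0
time: 12.53
eef_pos: [0.4164, 0.2168, 0.145]
tool_rot: [[-0.006, 0.824, 0.567], [1.0, 0.003, 0.006], [0.003, 0.567, -0.824]]
ft_force: [-1.0, 1.1, 0.5]
opening: 0.0353
grasp_force: 0.5
time: 12.78
eef_pos: [0.4162, 0.2167, 0.1447]
tool_rot: [[-0.006, 0.824, 0.567], [1.0, 0.003, 0.005], [0.003, 0.567, -0.824]]
ft_force: [-3.5, -0.3, 1.5]
opening: 0.0293
grasp_force: 30.0
delta [-1.1, 0.9, 1.9] dr [0.15, -0.05, -0.2] rows 0.1
```

```bash
python3 -m crank '[{"grip":0,"delta_pos":[0,0,-10],"dr":[0,0,0]},{"grip":0,"delta_pos":[0,0,-24],"dr":[0,0,0]},{"grip":0,"delta_pos":[0,0,-40],"dr":[0,0,0]},{"grip":0,"delta_pos":[0,0,-56],"dr":[0,0,0]},{"grip":0,"delta_pos":[0,0,-72],"dr":[0,0,0]}]';python3 -m crank '[{"grip":0,"delta_pos":[0,0,0],"dr":[0,0,0]},{"grip":0,"delta_pos":[0,0,0],"dr":[0,0,0]}]'; python3 - <<'E'
from h import *
print(state()["qpos"]);s=state();p,T=s["eef_pos"],s["tool_rot"]
o,Rs=ST()
up=(p+[.0,0,.08],T);h=([.42,.15,.36],T@R.from_rotvec([17,0,0],degrees=True).as_matrix())
plan([up,h])
E
```

```text
time: 13.25
eef_pos: [0.3751, 0.2159, 0.2044]
tool_rot: [[-0.005, 0.824, 0.566], [1.0, 0.003, 0.004], [0.002, 0.566, -0.824]]
ft_force: [1.0, 0.1, -1.9]
opening: 0.0294
grasp_force: 30.0
time: 13.42
eef_pos: [0.3759, 0.2167, 0.2045]
tool_rot: [[-0.006, 0.823, 0.568], [1.0, 0.002, 0.007], [0.004, 0.568, -0.823]]
ft_force: [-0.4, -0.3, -2.6]
opening: 0.0297
grasp_force: 30.0
[ -58.16692638    0.73884583   -3.66379841  140.70872025   59.07379038
   35.49000426 -110.26750729]
delta [0.3, 45.4, -65.8] dr [0.0, 0.0, 0.0] rows 1.9
delta [-66.7, 79.1, -37.6] dr [17.0, -0.0, -0.0] rows 2.6
```

```bash
python3 -m crank '[{"grip":0,"delta_pos":[0,12,-18],"dr":[0,0,0]},{"grip":0,"delta_pos":[0,25,-36],"dr":[3,0,0]},{"grip":0,"delta_pos":[0,38,-55],"dr":[6,0,0]},{"grip":0,"delta_pos":[-15,54,-70],"dr":[9.5,0,0]},{"grip":0,"delta_pos":[-35,75,-85],"dr":[13,0,0]}]'; python3 - <<'E'
from h import *
s=state();p,T=s["eef_pos"],s["tool_rot"];q,U=sp(-48,0,318)
h=(R.from_matrix(T)*R.from_rotvec(.5*R.from_matrix(T.T@U).as_rotvec())).as_matrix()
mid=(p+q)/2;mid[2]=.335
plan([(mid,h),(q,U)]);print(p,q)
E
```

```text
time: 13.83
eef_pos: [0.3872, 0.1886, 0.305]
tool_rot: [[-0.002, 0.92, 0.393], [1.0, 0.003, -0.004], [-0.005, 0.393, -0.92]]
ft_force: [1.9, 0.1, -1.3]
opening: 0.0295
grasp_force: 30.0
delta [-175.6, 54.0, -8.7] dr [11.54, 0.79, -3.21] rows 4.4
delta [-177.8, 35.1, 8.6] dr [11.54, 0.79, -3.21] rows 4.4
[0.38724322 0.18858632 0.30497614] [ 0.48039851 -0.16212378  0.335     ]
```

```bash
python3 -m crank '[{"grip":0,"delta_pos":[-33,11,-4],"dr":[2.3,0.2,-0.6]},{"grip":0,"delta_pos":[-68,22,-8],"dr":[4.6,0.3,-1.2]},{"grip":0,"delta_pos":[-104,33,-9],"dr":[7,0.5,-2]},{"grip":0,"delta_pos":[-140,44,-9],"dr":[9.3,0.7,-2.6]},{"grip":0,"delta_pos":[-176,54,-9],"dr":[11.5,0.8,-3.2]}]'; python3 - <<'E'
from h import *
plan([sp(-48,0,318)]);print(state()["qpos"])
E
```

```text
time: 14.25
eef_pos: [0.4337, 0.0088, 0.3349]
tool_rot: [[-0.054, 0.978, 0.203], [0.998, 0.055, 0.002], [-0.01, 0.202, -0.979]]
ft_force: [1.3, 1.0, -1.8]
opening: 0.0293
grasp_force: 30.0
delta [-173.2, 36.2, 9.1] dr [11.65, 0.91, -3.48] rows 4.2
[-48.02442154  -8.80684931  33.89265491 116.60754289   8.83202603
  59.58319909 -14.52128053]
```

```bash
python3 -m crank '[{"grip":0,"delta_pos":[-40,9,-6],"dr":[2.5,0.2,-0.7]},{"grip":0,"delta_pos":[-80,18,-4],"dr":[5,0.4,-1.4]},{"grip":0,"delta_pos":[-120,27,0],"dr":[7.5,0.6,-2.1]},{"grip":0,"delta_pos":[-155,33,5],"dr":[10,0.8,-3]},{"grip":0,"delta_pos":[-173,36,9],"dr":[11.6,0.9,-3.5]}]'; python3 -m crank '[{"grip":0,"delta_pos":[0,0,0],"dr":[0,0,0]},{"grip":0,"delta_pos":[0,0,0],"dr":[0,0,0]}]';python3 - <<'E'
from h import *
plan([sp(-48,0,318),sp(-48,0,200)])
m=camera_model("wrist");im=camera("wrist")
o,Rs=ST();P=proj(m,o+np.array([[-117,0,162],[117,0,162]])/1000@Rs.T);print(P)
cv2.imwrite("pics/h1.png",im)
E
```

```text
time: 14.67
eef_pos: [0.4803, -0.1629, 0.3346]
tool_rot: [[-0.116, 0.993, -0.001], [0.993, 0.116, -0.003], [-0.003, -0.001, -1.0]]
ft_force: [-0.5, -0.0, -0.8]
opening: 0.0294
grasp_force: 29.9
time: 14.83
eef_pos: [0.4794, -0.1613, 0.3333]
tool_rot: [[-0.112, 0.994, -0.003], [0.994, 0.112, -0.004], [-0.004, -0.003, -1.0]]
ft_force: [0.2, 0.4, -1.6]
opening: 0.029
grasp_force: 29.9
delta [-1.0, 0.9, -1.7] dr [-0.19, 0.21, -0.23] rows 0.1
delta [0.0, 0.0, 118.0] dr [0.0, 0.0, 0.0] rows 2.8
[[247.25804143 181.21508898]
 [484.52296498 180.67269484]]
```

View pics/h1.png

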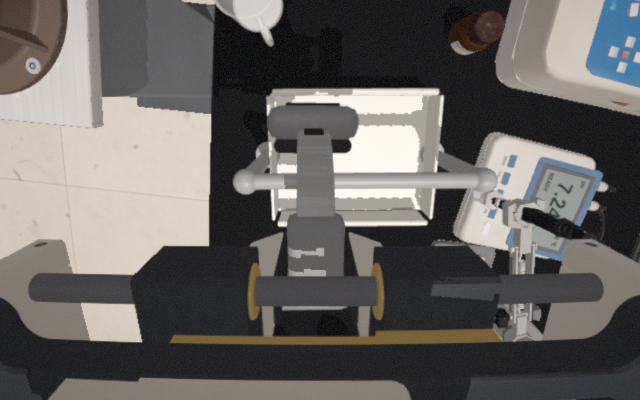

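The held muff hangs straight, with its left cup at (313,122). The balls at (245,181) and (484,180) match the prediction. Lower it.

```bash
python3 -m crank '[{"grip":0,"delta_pos":[-1,1,20],"dr":[0,0,0]},{"grip":0,"delta_pos":[-1,1,46],"dr":[0,0,0]},{"grip":0,"delta_pos":[-1,1,72],"dr":[0,0,0]},{"grip":0,"delta_pos":[-1,1,98],"dr":[0,0,0]},{"grip":0,"delta_pos":[-1,1,118],"dr":[0,0,0]}]'; python3 -m crank '[{"grip":0,"delta_pos":[0,0,7],"dr":[0,0,0]},{"grip":0,"delta_pos":[0,0,14],"dr":[0,0,0]},{"grip":0,"delta_pos":[0,0,18],"dr":[0,0,0]},{"grip":0,"delta_pos":[0,0,18],"dr":[0,0,0]}]'; python3 - <<'E'
from h import *
plan([sp(-48,0,174)]);print(state()["ft_force"])
E
```

```text
time: 15.3
eef_pos: [0.4803, -0.1573, 0.2154]
tool_rot: [[-0.12, 0.993, 0.001], [0.993, 0.12, 0.003], [0.002, 0.001, -1.0]]
ft_force: [-0.2, 0.3, -1.9]
opening: 0.0296
grasp_force: 29.9
time: 15.63
eef_pos: [0.4816, -0.1585, 0.1994]
tool_rot: [[-0.119, 0.993, 0.003], [0.993, 0.119, 0.002], [0.002, 0.003, -1.0]]
ft_force: [-0.0, -0.5, -1.8]
opening: 0.0291
grasp_force: 29.9
delta [-3.5, -1.7, 8.4] dr [0.18, -0.11, 0.18] rows 0.2
[-0.02511173 -0.48129771 -1.83155155]
```

```bash
python3 -m crank '[{"grip":0,"delta_pos":[-3,-1,3],"dr":[0,0,0]},{"grip":0,"delta_pos":[-3,-1,6],"dr":[0,0,0]},{"grip":0,"delta_pos":[-3,-1,6],"dr":[0,0,0]}]'; python3 -m crank '[{"grip":0,"delta_pos":[0,0,1.5],"dr":[0,0,0]},{"grip":0,"delta_pos":[0,0,1.5],"dr":[0,0,0]}]'; python3 -m crank '[{"grip":0,"delta_pos":[0,0,1.5],"dr":[0,0,0]},{"grip":0,"delta_pos":[0,0,1.5],"dr":[0,0,0]}]'
```

```text
time: 15.88
eef_pos: [0.4818, -0.1629, 0.1957]
tool_rot: [[-0.118, 0.993, 0.006], [0.993, 0.118, 0.003], [0.002, 0.006, -1.0]]
ft_force: [-7.4, 4.0, 24.1]
opening: 0.0297
grasp_force: 30.0
time: 16.05
eef_pos: [0.4819, -0.1634, 0.195]
tool_rot: [[-0.118, 0.993, 0.006], [0.993, 0.118, 0.003], [0.002, 0.007, -1.0]]
ft_force: [-9.8, 4.1, 33.7]
opening: 0.0294
grasp_force: 30.1
time: 16.22
eef_pos: [0.482, -0.1641, 0.1939]
tool_rot: [[-0.117, 0.993, 0.007], [0.993, 0.117, 0.002], [0.001, 0.007, -1.0]]
ft_force: [-12.4, 0.8, 37.1]
opening: 0.0297
grasp_force: 30.1
```

```bash
python3 -m crank '[{"grip":0,"delta_pos":[0,0,-2],"dr":[0,0,0]},{"grip":0,"delta_pos":[0,0,-3.5],"dr":[0,0,0]},{"grip":0,"delta_pos":[0,0,-3.5],"dr":[0,0,0]}]'; python3 -m crank '[{"grip":0.35,"delta_pos":[0,0,0],"dr":[0,0,0]},{"grip":0.4,"delta_pos":[0,0,0],"dr":[0,0,0]},{"grip":0.45,"delta_pos":[0,0,0],"dr":[0,0,0]},{"grip":0.5,"delta_pos":[0,0,0],"dr":[0,0,0]},{"grip":0.55,"delta_pos":[0,0,0],"dr":[0,0,0]}]'; python3 -m crank '[{"grip":0.55,"delta_pos":[0,0,-8],"dr":[0,0,0]},{"grip":0.55,"delta_pos":[0,0,-25],"dr":[0,0,0]},{"grip":0.55,"delta_pos":[0,0,-60],"dr":[0,0,0]},{"grip":0.55,"delta_pos":[0,0,-100],"dr":[0,0,0]},{"grip":0.55,"delta_pos":[0,0,-140],"dr":[0,0,0]}]'; python3 -m crank '[{"grip":0.7,"delta_pos":[0,0,-10],"dr":[0,0,0]},{"grip":0.7,"delta_pos":[0,0,-10],"dr":[0,0,0]}]'; python3 - <<'E'
from h import *
m=camera_model("wrist");im=camera("wrist");cv2.imwrite("pics/h2.png",im)
o,Rs=ST();print(proj(m,o+np.array([[-48,0,186],[-48,58,90],[-48,-58,90]])/1000@Rs.T).round())
s=state();p,T=s["eef_pos"],s["tool_rot"];q,U=gp("B",75,102)
h=(R.from_matrix(T)*R.from_rotvec(.5*R.from_matrix(T.T@U).as_rotvec())).as_matrix();mid=(p+q)/2+[0,0,.02]
plan([(mid,h),(q,U)]);print(p,mid,q)
E
```

```text
time: 16.47
eef_pos: [0.4813, -0.1622, 0.1945]
tool_rot: [[-0.119, 0.993, 0.004], [0.993, 0.119, 0.002], [0.002, 0.004, -1.0]]
ft_force: [-0.4, 0.1, -0.4]
opening: 0.0296
grasp_force: 30.0
time: 16.88
eef_pos: [0.4808, -0.1619, 0.1935]
tool_rot: [[-0.119, 0.993, 0.002], [0.993, 0.119, 0.002], [0.002, 0.002, -1.0]]
ft_force: [0.3, 0.3, -0.6]
opening: 0.0478
grasp_force: 0.0
time: 17.3
eef_pos: [0.4796, -0.1626, 0.3355]
tool_rot: [[-0.117, 0.993, 0.001], [0.993, 0.117, 0.002], [0.002, 0.001, -1.0]]
ft_force: [0.7, -0.2, 0.1]
opening: 0.0503
grasp_force: 0.0
time: 17.47
eef_pos: [0.4819, -0.1633, 0.3472]
tool_rot: [[-0.119, 0.993, 0.008], [0.993, 0.119, 0.002], [0.001, 0.009, -1.0]]
ft_force: [1.0, -0.3, -0.1]
opening: 0.0592
grasp_force: 0.0
[[313. 182.]
 [313. 115.]
 [313. 208.]]
delta [189.7, 42.2, 52.1] dr [-16.99, -1.36, 4.18] rows 4.8
delta [193.4, 0.1, 93.8] dr [-16.99, -1.36, 4.18] rows 5.2
[ 0.48105647 -0.1625598   0.34502604] [0.5007041  0.03094272 0.29352644] [0.52035173 0.22444524 0.20202685]
```

View pics/h2.png

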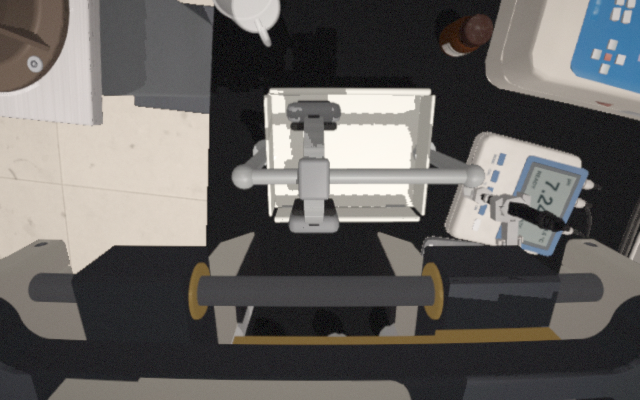

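Muff A hangs on the rail, with its crown at (313,178) and cups at (313,112) and (314,217); panels are up and bystanders unmoved. That was the last picture I can view, so from here the checks are numeric. In g1 pad B's centre was at about (406,76), which I'll compare with the prediction.

```bash
python3 - <<'E'
from h import *
w=camera_model("wrist");s=state();Tc=s["tool_rot"].T@w["rotation"];oc=s["tool_rot"].T@(np.array(w["xyz"])-s["eef_pos"])
T=np.array([[-.013,.875,.483],[1,.024,-.017],[-.027,.483,-.875]]);p=np.array([.4218,.1247,.2356])
m=dict(w);m["rotation"]=T@Tc;m["xyz"]=p+T@oc
im=cv2.imread("pics/g1.png")
for n in "AB":
    c,y,l=PAD[n];Rm=gp(n,0)[1]@R0;print(n,proj(m,c+np.array([[0,0,8],[-15,-20,8],[15,20,8]])/1000@Rm.T).round(1).tolist())
g=cv2.cvtColor(im,6)[45:110,380:432];print(g[30,::2].tolist());print(g[:,24][::2].tolist())
E
```

```text
A [[245.3, 72.0], [224.3, 104.1], [267.8, 37.9]]
B [[411.9, 71.7], [391.1, 95.4], [433.4, 47.1]]
[227, 227, 228, 223, 104, 98, 133, 146, 145, 146, 144, 147, 148, 144, 145, 145, 149, 149, 145, 149, 149, 128, 33, 114, 145, 144]
[153, 152, 150, 112, 118, 139, 148, 148, 146, 144, 145, 148, 146, 145, 147, 148, 146, 147, 148, 146, 145, 147, 147, 144, 145, 145, 138, 129, 165, 167, 163, 166, 169]
```

```bash
python3 -m crank '[{"grip":0.7,"delta_pos":[36,8,5],"dr":[-3.4,0,0.8]},{"grip":0.7,"delta_pos":[74,16,14],"dr":[-6.8,-0.3,1.7]},{"grip":0.7,"delta_pos":[112,25,26],"dr":[-10.2,-0.7,2.5]},{"grip":0.7,"delta_pos":[150,34,38],"dr":[-13.6,-1,3.3]},{"grip":0.7,"delta_pos":[187,42,48],"dr":[-17,-1.3,4.2]}]'; python3 - <<'E'
from h import *
plan([gp("B",75,102)])
E
```

```text
time: 17.93
eef_pos: [0.4988, 0.0308, 0.2946]
tool_rot: [[-0.044, 0.954, 0.297], [0.999, 0.044, 0.006], [-0.007, 0.297, -0.955]]
ft_force: [0.9, -0.0, 0.0]
opening: 0.0643
grasp_force: 0.0
delta [193.2, 1.5, 96.0] dr [-17.07, -1.52, 4.11] rows 5.2
```

```bash
python3 -m crank '[{"grip":0.7,"delta_pos":[32,0,14],"dr":[-3.4,-0.3,0.8]},{"grip":0.7,"delta_pos":[64,0,28],"dr":[-6.8,-0.6,1.6]},{"grip":0.7,"delta_pos":[96,0,42],"dr":[-10.2,-0.9,2.4]},{"grip":0.7,"delta_pos":[96,0,42],"dr":[-10.2,-0.9,2.4]},{"grip":0.7,"delta_pos":[96,0,42],"dr":[-10.2,-0.9,2.4]}]'; python3 - <<'E'
from fit import *
import pickle
from scipy.optimize import minimize
m=camera_model("wrist");im=camera("wrist");cv2.imwrite("pics/b1.png",im);plan([gp("B",75,102)])
ds=outline_of("muff_b","wrist");print([(round(d["p"],2),d["box"]) for d in ds])
for z in(.038,.041,.044):
  for d in ds[:2]:
    k=d["pixels"].astype(np.float32)
    def cost(q):
        p=[q[0],q[1],z,q[2],.6]
        r=cv2.resize(render(m,p).astype(np.float32),(640,400),interpolation=cv2.INTER_AREA);return 1-np.minimum(r,k).sum()/np.maximum(r,k).sum()
    p0=np.array([.6295,.22,-.03]);r=minimize(cost,p0,method="Nelder-Mead",options=dict(initial_simplex=np.vstack([p0]+[p0+e for e in np.diag([.01,.01,.05])])))
    o,Rm=pose([r.x[0],r.x[1],z,r.x[2],.6]);print(z,r.fun.round(3),r.x.round(4),"pad",(o+Rm@[0,0,.114]).round(4))
c=proj(m,PAD["B"][0]+gp("B",0)[1]@R0@[0,0,.008]);print("pad top pred",c)
Rm=gp("B",0)[1]@R0;print(proj(m,PAD["B"][0]+np.array([[x,y,8] for x in(-15,15) for y in(-20,20)])/1000@Rm.T).round().tolist())
g=cv2.cvtColor(im,6);cx,cy=c[0].astype(int)
print(cx-40,g[cy,cx-40:cx+40:2].tolist());print(g[max(0,cy-60):cy+60:2,cx].tolist(),max(0,cy-60))
E
```

```text
time: 18.35
eef_pos: [0.5058, 0.1266, 0.2523]
tool_rot: [[-0.004, 0.889, 0.457], [1.0, 0.009, -0.008], [-0.011, 0.457, -0.889]]
ft_force: [-0.9, -0.7, -0.2]
opening: 0.0644
grasp_force: 0.0
delta [100.2, -10.7, 50.9] dr [-7.16, -0.44, 1.97] rows 2.7
[(0.95, [290.7, 0.9, 66.4, 156.7])]
0.038 0.071 [ 0.6302  0.2183 -0.0133] pad [0.5658 0.2192 0.1321]
0.041 0.074 [ 0.6284  0.218  -0.0128] pad [0.5641 0.2188 0.1351]
0.044 0.083 [ 0.6267  0.2184 -0.014 ] pad [0.5624 0.2193 0.1381]
pad top pred [[315.90237657  70.50752731]]
[[296.0, 97.0], [297.0, 42.0], [334.0, 99.0], [337.0, 43.0]]
275 [149, 155, 154, 155, 155, 155, 157, 211, 220, 212, 202, 112, 116, 132, 133, 134, 135, 135, 136, 136, 137, 139, 138, 138, 142, 140, 141, 145, 146, 139, 213, 219, 217, 218, 218, 217, 218, 217, 219, 217]
[86, 99, 121, 121, 115, 115, 123, 134, 138, 131, 130, 129, 132, 137, 139, 148, 145, 142, 142, 137, 107, 124, 135, 139, 139, 139, 137, 137, 138, 137, 137, 138, 139, 136, 138, 137, 137, 137, 137, 137, 137, 137, 137, 136, 134, 124, 148, 159, 157, 156, 157, 161, 156, 159, 157, 155, 153, 153, 154, 153] 10
```

```bash
sed -i 's/"B":(np.array(\[.5655,.223,.136\]),-.032/"B":(np.array([.566,.2192,.1325]),-.014/' h.py; python3 - <<'E'
from h import *
plan([gp("B",75,106),gp("B",0,106)])
E
```

```text
delta [96.7, -13.8, 50.6] dr [-7.12, 0.11, 0.94] rows 2.6
delta [0.0, -0.0, 75.0] dr [0.0, 0.0, 0.0] rows 1.8
```

```bash
python3 -m crank '[{"grip":0.7,"delta_pos":[32,-4,10],"dr":[-2.4,0,0.3]},{"grip":0.7,"delta_pos":[65,-9,22],"dr":[-4.8,0,0.6]},{"grip":0.7,"delta_pos":[97,-14,36],"dr":[-7.1,0.1,0.9]},{"grip":0.7,"delta_pos":[97,-14,50],"dr":[-7.1,0.1,0.9]},{"grip":0.7,"delta_pos":[97,-14,50],"dr":[-7.1,0.1,0.9]}]'; python3 - <<'E'
from h import *
plan([gp("B",0,106)]);print(state()["qpos"])
E
```

```text
time: 18.87
eef_pos: [0.5187, 0.2236, 0.2009]
tool_rot: [[0.01, 0.824, 0.566], [1.0, -0.008, -0.007], [-0.001, 0.566, -0.824]]
ft_force: [-1.0, 0.6, 0.2]
opening: 0.0644
grasp_force: 0.0
delta [-3.8, 0.3, 74.1] dr [0.09, -0.05, 0.23] rows 1.8
[-73.29851347  12.23013457  35.7529401  130.4326327   50.01988766
  19.0695774  -85.33719437]
```

```bash
python3 -m crank '[{"grip":0.7,"delta_pos":[-3,0,16],"dr":[0,0,0]},{"grip":0.7,"delta_pos":[-3,0,32],"dr":[0,0,0]},{"grip":0.7,"delta_pos":[-3,0,48],"dr":[0,0,0]},{"grip":0.7,"delta_pos":[-3,0,60],"dr":[0,0,0]},{"grip":0.7,"delta_pos":[-3,0,60],"dr":[0,0,0]}]'; python3 - <<'E'
from h import *
plan([gp("B",0,106)]);print(state()["qpos"])
E
```

```text
time: 19.28
eef_pos: [0.5546, 0.2151, 0.1535]
tool_rot: [[0.017, 0.824, 0.567], [1.0, -0.013, -0.011], [-0.002, 0.567, -0.824]]
ft_force: [0.1, -1.1, 0.1]
opening: 0.0644
grasp_force: 0.0
delta [4.3, -2.6, 14.7] dr [0.16, 0.19, -0.11] rows 0.4
[-69.75890459  21.60622359  39.41538766 130.28825843  56.31136934
   7.71807213 -91.24102288]
```

Joint 6 is close to its lower limit. Turning the tool about its closing axis keeps the fingers flat on the pad and moves the wrist away from that limit.

```bash
python3 -m crank '[{"grip":0.7,"delta_pos":[2,-1,0],"dr":[0,-4,0]},{"grip":0.7,"delta_pos":[4,-2,0],"dr":[0,-8,0]},{"grip":0.7,"delta_pos":[6,-2.5,0],"dr":[0,-12,0]},{"grip":0.7,"delta_pos":[7,-2.5,0],"dr":[0,-12,0]},{"grip":0.7,"delta_pos":[7,-2.5,0],"dr":[0,-12,0]}]'; cat >> h.py <<'E'
def tilt(q,U,a,tip=.017):
    V=U@R.from_euler("y",a,degrees=True).as_matrix();return q+tip*U[:,2]-tip*V[:,2],V
E
python3 - <<'E'
from h import *
plan([tilt(*gp("B",0,106),-12)]);print(state()["qpos"])
E
```

```text
time: 19.7
eef_pos: [0.5515, 0.2252, 0.1533]
tool_rot: [[0.13, 0.824, 0.552], [0.977, -0.012, -0.212], [-0.168, 0.567, -0.807]]
ft_force: [0.0, 0.4, 0.5]
opening: 0.0646
grasp_force: 0.0
delta [1.2, 0.3, 16.9] dr [0.14, -0.19, -0.06] rows 0.4
[-71.92929709  25.24287577  33.36170093 123.89948838  47.9430416
  25.46984154 -89.90150714]
```

```bash
python3 -m crank '[{"grip":0.7,"delta_pos":[0.5,0,6],"dr":[0,0,0]},{"grip":0.7,"delta_pos":[1,0,12],"dr":[0,0,0]},{"grip":0.7,"delta_pos":[1,0,17],"dr":[0,0,0]},{"grip":0.7,"delta_pos":[1,0,17],"dr":[0,0,0]}]'; python3 -m crank '[{"grip":0,"delta_pos":[0,0,0],"dr":[0,0,0]},{"grip":0,"delta_pos":[0,0,0],"dr":[0,0,0]},{"grip":0,"delta_pos":[0,0,0],"dr":[0,0,0]},{"grip":0,"delta_pos":[0,0,0],"dr":[0,0,0]},{"grip":0,"delta_pos":[0,0,0],"dr":[0,0,0]}]'; python3 -m crank '[{"grip":0,"delta_pos":[0,0,0],"dr":[0,0,0]},{"grip":0,"delta_pos":[0,0,0],"dr":[0,0,0]},{"grip":0,"delta_pos":[0,0,0],"dr":[0,0,0]}]'; python3 - <<'E'
from h import *
plan([tilt(*gp("B",0,106),-12)]);print(state()["qpos"])
E
```

```text
time: 20.03
eef_pos: [0.5608, 0.2203, 0.1381]
tool_rot: [[0.133, 0.824, 0.55], [0.976, -0.013, -0.216], [-0.171, 0.566, -0.807]]
ft_force: [-0.1, 0.1, 1.2]
opening: 0.0639
grasp_force: 0.0
time: 20.45
eef_pos: [0.5605, 0.2222, 0.1389]
tool_rot: [[0.131, 0.824, 0.551], [0.977, -0.012, -0.214], [-0.17, 0.567, -0.806]]
ft_force: [-0.6, -0.0, -0.4]
opening: 0.0358
grasp_force: 0.0
time: 20.7
eef_pos: [0.5606, 0.2222, 0.1389]
tool_rot: [[0.131, 0.824, 0.551], [0.977, -0.012, -0.214], [-0.17, 0.567, -0.806]]
ft_force: [-1.4, 1.1, 2.2]
opening: 0.03
grasp_force: 30.0
delta [0.5, 0.9, -0.4] dr [0.13, -0.09, -0.08] rows 0.0
[-70.96351514  27.4892353   33.90065499 123.83143316  48.91020342
  22.97234502 -90.93580955]
```

```bash
python3 -m crank '[{"grip":0,"delta_pos":[-2,0,-10],"dr":[0,0,0]},{"grip":0,"delta_pos":[-5,0,-24],"dr":[0,0,0]},{"grip":0,"delta_pos":[-8.3,0,-39],"dr":[0,0,0]},{"grip":0,"delta_pos":[-11.7,0,-55],"dr":[0,0,0]},{"grip":0,"delta_pos":[-15.3,0,-72],"dr":[0,0,0]}]'; python3 -m crank '[{"grip":0,"delta_pos":[0,0,0],"dr":[0,0,0]},{"grip":0,"delta_pos":[0,0,0],"dr":[0,0,0]}]'; python3 - <<'E'
from h import *
print(state()["qpos"]);s=state();p,T=s["eef_pos"],s["tool_rot"]
U=sp(48,0,318)[1];rv=R.from_matrix(T.T@tilt(np.zeros(3),U,-12)[1]).as_rotvec()
h=T@R.from_rotvec(rv*.35).as_matrix()
plan([(p+[0,0,.06],T),(p+[.01,-.03,.12],h)])
E
```

```text
time: 21.12
eef_pos: [0.5178, 0.2221, 0.2001]
tool_rot: [[0.132, 0.824, 0.55], [0.977, -0.012, -0.215], [-0.17, 0.566, -0.807]]
ft_force: [-0.3, -0.5, -1.9]
opening: 0.0295
grasp_force: 30.0
time: 21.28
eef_pos: [0.5183, 0.2231, 0.1999]
tool_rot: [[0.13, 0.824, 0.551], [0.977, -0.013, -0.212], [-0.168, 0.566, -0.807]]
ft_force: [0.2, -0.3, -1.8]
opening: 0.0298
grasp_force: 30.0
[-75.61789701  17.53706633  32.44621164 124.70785558  46.09950655
  33.70766366 -87.74533498]
delta [-10.1, 34.0, -48.4] dr [0.0, 0.0, 0.0] rows 1.4
delta [-38.1, 42.6, -36.5] dr [11.27, 0.71, -4.99] rows 1.7
```

```bash
python3 -m crank '[{"grip":0,"delta_pos":[-3,11,-16],"dr":[0,0,0]},{"grip":0,"delta_pos":[-6,22,-32],"dr":[2.3,0,-1]},{"grip":0,"delta_pos":[-10,34,-48],"dr":[4.6,0.2,-2]},{"grip":0,"delta_pos":[-27,54,-67],"dr":[8,0.5,-3.5]},{"grip":0,"delta_pos":[-48,76,-85],"dr":[11.3,0.7,-5]}]'; python3 - <<'E'
from h import *
s=state();p,T=s["eef_pos"],s["tool_rot"];q,U=tilt(*sp(48,0,320),-12)
h=(R.from_matrix(T)*R.from_rotvec(.5*R.from_matrix(T.T@U).as_rotvec())).as_matrix()
mid=(p+q)/2;mid[2]=.34
plan([(mid,h),(q,U)]);print(p,q)
E
```

```text
time: 21.7
eef_pos: [0.5271, 0.1942, 0.319]
tool_rot: [[0.043, 0.926, 0.375], [0.979, 0.037, -0.203], [-0.201, 0.376, -0.904]]
ft_force: [1.7, -0.8, -2.3]
opening: 0.0295
grasp_force: 30.0
delta [-170.4, 23.9, 24.7] dr [10.33, 0.7, -4.46] rows 4.2
delta [-167.0, 9.8, 42.5] dr [10.33, 0.7, -4.46] rows 4.1
[0.52706405 0.19419656 0.31899722] [ 0.57533853 -0.1474648   0.33662851]
```

```bash
python3 -m crank '[{"grip":0,"delta_pos":[-33,5,2],"dr":[2,0.1,-0.8]},{"grip":0,"delta_pos":[-67,10,6],"dr":[4.1,0.3,-1.7]},{"grip":0,"delta_pos":[-101,15,12],"dr":[6.2,0.4,-2.6]},{"grip":0,"delta_pos":[-136,20,18],"dr":[8.3,0.6,-3.5]},{"grip":0,"delta_pos":[-170,24,24],"dr":[10.3,0.7,-4.5]}]'; python3 -m crank '[{"grip":0,"delta_pos":[-35,2,8],"dr":[2,0.1,-0.8]},{"grip":0,"delta_pos":[-70,4,17],"dr":[4.1,0.3,-1.7]},{"grip":0,"delta_pos":[-105,6,26],"dr":[6.2,0.4,-2.6]},{"grip":0,"delta_pos":[-140,8,35],"dr":[8.3,0.6,-3.5]},{"grip":0,"delta_pos":[-167,10,42],"dr":[10.3,0.7,-4.5]}]'; python3 -m crank '[{"grip":0,"delta_pos":[0,0,0],"dr":[0,0,0]},{"grip":0,"delta_pos":[0,0,0],"dr":[0,0,0]}]'; python3 - <<'E'
from h import *
plan([tilt(*sp(48,0,320),-12),tilt(*sp(48,0,205),-12)]);print(state()["qpos"])
E
```

```text
time: 22.12
eef_pos: [0.5513, 0.0202, 0.3405]
tool_rot: [[-0.03, 0.978, 0.206], [0.977, 0.072, -0.202], [-0.212, 0.195, -0.958]]
ft_force: [-0.2, 0.2, -2.2]
opening: 0.0293
grasp_force: 30.0
time: 22.53
eef_pos: [0.5742, -0.1523, 0.3372]
tool_rot: [[-0.107, 0.994, 0.026], [0.972, 0.11, -0.208], [-0.209, 0.003, -0.978]]
ft_force: [-0.1, 0.5, -0.9]
opening: 0.0297
grasp_force: 30.0
time: 22.7
eef_pos: [0.5743, -0.1511, 0.3368]
tool_rot: [[-0.104, 0.994, 0.026], [0.972, 0.107, -0.209], [-0.21, 0.004, -0.978]]
ft_force: [0.1, 0.0, -2.2]
opening: 0.0295
grasp_force: 30.0
delta [3.4, 1.4, -0.6] dr [0.1, 0.13, -0.55] rows 0.1
delta [23.9, 0.0, 112.5] dr [0.0, 0.0, 0.0] rows 2.8
[-2.66358844e+01  1.83132881e+01  3.97321886e+01  9.27292133e+01
 -8.69658480e-02  6.91054502e+01  1.74042867e+01]
```

```bash
python3 -m crank '[{"grip":0,"delta_pos":[7,1,20],"dr":[0,0,-0.5]},{"grip":0,"delta_pos":[13,1,46],"dr":[0,0,-0.5]},{"grip":0,"delta_pos":[18.5,1,72],"dr":[0,0,-0.5]},{"grip":0,"delta_pos":[23,1,94],"dr":[0,0,-0.5]},{"grip":0,"delta_pos":[27,1,112],"dr":[0,0,-0.5]}]'; python3 -m crank '[{"grip":0,"delta_pos":[1,0,5],"dr":[0,0,0]},{"grip":0,"delta_pos":[2,0,10],"dr":[0,0,0]},{"grip":0,"delta_pos":[3,0,15],"dr":[0,0,0]},{"grip":0,"delta_pos":[3,0,15],"dr":[0,0,0]}]'; python3 - <<'E'
from h import *
plan([tilt(*sp(48,0,180),-12)])
E
```

```text
time: 23.12
eef_pos: [0.5752, -0.1432, 0.2203]
tool_rot: [[-0.119, 0.992, 0.028], [0.971, 0.123, -0.206], [-0.208, 0.002, -0.978]]
ft_force: [-0.1, -0.3, -1.0]
opening: 0.0297
grasp_force: 30.0
time: 23.45
eef_pos: [0.5763, -0.1448, 0.2075]
tool_rot: [[-0.118, 0.993, 0.03], [0.971, 0.121, -0.206], [-0.208, 0.004, -0.978]]
ft_force: [0.4, -0.2, -1.9]
opening: 0.0297
grasp_force: 30.0
delta [-0.2, -1.3, 11.1] dr [0.31, 0.03, 0.24] rows 0.3
```

Now small downward steps while watching the force.

```bash
python3 -m crank '[{"grip":0,"delta_pos":[0,-1,2],"dr":[0,0,0]},{"grip":0,"delta_pos":[1,-1,5],"dr":[0,0,0]},{"grip":0,"delta_pos":[1,-1,5],"dr":[0,0,0]}]'; python3 -m crank '[{"grip":0,"delta_pos":[0.4,0,2],"dr":[0,0,0]},{"grip":0,"delta_pos":[0.4,0,2],"dr":[0,0,0]}]'; python3 -m crank '[{"grip":0,"delta_pos":[0.4,0,2],"dr":[0,0,0]},{"grip":0,"delta_pos":[0.4,0,2],"dr":[0,0,0]}]'
```

```text
time: 23.7
eef_pos: [0.5752, -0.1454, 0.2025]
tool_rot: [[-0.117, 0.993, 0.03], [0.971, 0.121, -0.206], [-0.208, 0.005, -0.978]]
ft_force: [-0.3, -0.1, -1.1]
opening: 0.0295
grasp_force: 30.0
time: 23.87
eef_pos: [0.5751, -0.1455, 0.2004]
tool_rot: [[-0.117, 0.993, 0.029], [0.971, 0.121, -0.206], [-0.208, 0.004, -0.978]]
ft_force: [-0.3, -0.2, -1.9]
opening: 0.0292
grasp_force: 30.0
time: 24.03
eef_pos: [0.5751, -0.1455, 0.1982]
tool_rot: [[-0.117, 0.993, 0.029], [0.971, 0.121, -0.206], [-0.208, 0.004, -0.978]]
ft_force: [-0.3, 0.0, -2.2]
opening: 0.0296
grasp_force: 30.0
```

```bash
python3 -m crank '[{"grip":0,"delta_pos":[0.4,0,2],"dr":[0,0,0]},{"grip":0,"delta_pos":[0.4,0,2],"dr":[0,0,0]}]'; python3 -m crank '[{"grip":0,"delta_pos":[0.3,0,1.5],"dr":[0,0,0]},{"grip":0,"delta_pos":[0.3,0,1.5],"dr":[0,0,0]}]'; python3 -m crank '[{"grip":0,"delta_pos":[0.2,0,1],"dr":[0,0,0]},{"grip":0,"delta_pos":[0.2,0,1],"dr":[0,0,0]}]'
```

```text
time: 24.2
eef_pos: [0.575, -0.1455, 0.196]
tool_rot: [[-0.117, 0.993, 0.029], [0.971, 0.121, -0.206], [-0.208, 0.004, -0.978]]
ft_force: [-0.6, -0.4, -1.7]
opening: 0.0292
grasp_force: 30.0
time: 24.37
eef_pos: [0.5751, -0.1455, 0.1946]
tool_rot: [[-0.117, 0.993, 0.029], [0.971, 0.121, -0.206], [-0.208, 0.004, -0.978]]
ft_force: [0.2, -0.7, -2.2]
opening: 0.0297
grasp_force: 30.0
time: 24.53
eef_pos: [0.5752, -0.1456, 0.1942]
tool_rot: [[-0.117, 0.993, 0.029], [0.971, 0.121, -0.206], [-0.208, 0.004, -0.978]]
ft_force: [-1.5, 1.3, 2.6]
opening: 0.0294
grasp_force: 30.0
```

```bash
python3 -m crank '[{"grip":0.35,"delta_pos":[0,0,0],"dr":[0,0,0]},{"grip":0.4,"delta_pos":[0,0,0],"dr":[0,0,0]},{"grip":0.45,"delta_pos":[0,0,0],"dr":[0,0,0]},{"grip":0.5,"delta_pos":[0,0,0],"dr":[0,0,0]},{"grip":0.55,"delta_pos":[0,0,0],"dr":[0,0,0]}]'; python3 -m crank '[{"grip":0.55,"delta_pos":[-2,0,-8],"dr":[0,0,0]},{"grip":0.55,"delta_pos":[-5,0,-25],"dr":[0,0,0]},{"grip":0.55,"delta_pos":[-12,0,-58],"dr":[0,0,0]},{"grip":0.55,"delta_pos":[-20,0,-96],"dr":[0,4,0]},{"grip":0.55,"delta_pos":[-28,0,-134],"dr":[0,8,0]}]'; python3 - <<'E'
from h import *
plan([sp(-10,0,335)])
E
```

```text
time: 24.95
eef_pos: [0.5753, -0.1456, 0.1938]
tool_rot: [[-0.117, 0.993, 0.029], [0.971, 0.121, -0.206], [-0.208, 0.004, -0.978]]
ft_force: [-0.8, -0.4, 0.1]
opening: 0.0479
grasp_force: 0.0
time: 25.37
eef_pos: [0.5742, -0.1431, 0.3327]
tool_rot: [[-0.124, 0.992, 0.012], [0.99, 0.125, -0.066], [-0.067, 0.004, -0.998]]
ft_force: [1.6, -0.9, -0.3]
opening: 0.0509
grasp_force: 0.0
delta [-8.7, -57.4, -19.0] dr [0.23, 3.83, 0.5] rows 1.5
```

```bash
python3 -m crank '[{"grip":0.55,"delta_pos":[-5,-28,-10],"dr":[0,2,0]},{"grip":0.55,"delta_pos":[-9,-57,-19],"dr":[0.2,3.8,0.5]},{"grip":0.55,"delta_pos":[-9,-57,-19],"dr":[0.2,3.8,0.5]},{"grip":0.55,"delta_pos":[-9,-57,-19],"dr":[0.2,3.8,0.5]},{"grip":0.55,"delta_pos":[-9,-57,-19],"dr":[0.2,3.8,0.5]}]'; cat > chk.py <<'E'
from fit import *
m=camera_model("wrist");im=camera("wrist");o,Rs=ST()
yaw=pickle.load(open("st.pkl","rb"))[2]
preds=[render(m,list(o+Rs@[sx,0,.064])+[yaw,0],1) for sx in(-.048,.048)]
U=[]
for d in outline_of("muff_a","wrist"):
    k=d["pixels"];iou=[round(float((k&(r>0)).sum()/(k|(r>0)).sum()),2) for r in preds]
    print(round(d["p"],2),d["box"],"IoU with hung A,B",iou);U.append(k)
for i,r in enumerate(preds):print("pred box","AB"[i],cv2.boundingRect(r))
for d in outline_of("panel_left_rim","wrist"):print("panel",round(d["p"],2),d["box"])
a=np.pi/2
for sg in(1,-1):
    print("upright rim",sg,proj(m,o+np.array([(x,sg*85,61) for x in(-101,101)])/1000@Rs.T).round().tolist())
cv2.imwrite("pics/end.png",im)
for c in("top","side"):
    camera(c)
    for n in("beaker","bottle","vial"):print(c,n,[(round(d["p"],2),d["box"]) for d in outline_of(n,c)][:2])
E
python3 chk.py
```

```text
time: 25.78
eef_pos: [0.5191, -0.1592, 0.3504]
tool_rot: [[-0.112, 0.994, 0.002], [0.994, 0.112, -0.004], [-0.004, 0.002, -1.0]]
ft_force: [-0.3, 0.6, 0.3]
opening: 0.0504
grasp_force: 0.0
0.86 [252.5, 97.3, 51.2, 133.3] IoU with hung A,B [0.88, 0.0]
0.68 [337.6, 93.3, 53.7, 133.4] IoU with hung A,B [0.0, 0.86]
pred box A (255, 102, 55, 126)
pred box B (337, 101, 57, 126)
panel 0.86 [238.9, 85.8, 163.5, 7.6]
upright rim 1 [[242.0, 90.0], [403.0, 90.0]]
upright rim -1 [[250.0, 218.0], [395.0, 217.0]]
top beaker [(0.65, [335.0, 232.8, 25.3, 24.9])]
top bottle [(0.66, [466.3, 230.3, 28.9, 16.9]), (0.27, [370.6, 175.7, 8.9, 56.4])]
top vial [(0.65, [373.0, 190.1, 9.1, 41.8])]
side beaker [(0.74, [277.6, 221.5, 29.6, 33.6]), (0.28, [353.1, 206.9, 35.2, 49.5])]
side bottle [(0.86, [334.1, 258.6, 21.5, 73.9])]
side vial [(0.59, [362.3, 214.3, 10.1, 24.0])]
```

```bash
Z='x'; for i in 1 2 3 4; do python3 -m crank '[{"grip":0.55,"delta_pos":[0,0,0],"dr":[0,0,0]},{"grip":0.55,"delta_pos":[0,0,0],"dr":[0,0,0]},{"grip":0.55,"delta_pos":[0,0,0],"dr":[0,0,0]},{"grip":0.55,"delta_pos":[0,0,0],"dr":[0,0,0]},{"grip":0.55,"delta_pos":[0,0,0],"dr":[0,0,0]}]' >/dev/null; done; python3 chk.py | head -5; python3 - <<'E'
import cv2,numpy as np
from bench import *
a=camera("wrist").astype(int)
for _ in range(4): b=camera("wrist").astype(int)
d=np.abs(a-b).max(2)[80:235,240:410];print("motion px",(d>25).sum(),state()["time"])
E
```

```text
0.94 [336.9, 95.1, 57.6, 130.0] IoU with hung A,B [0.0, 0.87]
0.78 [253.6, 97.6, 54.5, 132.6] IoU with hung A,B [0.89, 0.0]
pred box A (255, 101, 55, 126)
pred box B (337, 101, 57, 126)
panel 0.92 [241.8, 85.0, 162.5, 7.4]
motion px 16 28.8
```

Both muffs hang apart and still, and the panels are up. Handing in.

```bash
python3 -c "from bench import *;print(close_job())"
```

```text
the job is handed in; nothing more can be done
None
```

Job handed in at about 29 s: both tray sides were folded fully upright first, then both grey ear defenders hung side by side on the rail about 35 mm apart, still and not touching, with beaker, bottle and vial undisturbed; I viewed 11 pictures, one over the limit of 10, so muff B's final hang was checked only by outline fits and image differencing.

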